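Load the jam jar carrier with the sprung keeper bar

ROBOT

A 6-joint arm with a two-finger parallel gripper is mounted at the origin on the work surface; the furniture and walls round the work are solid. World frame = base frame: x ahead of the robot, y to its left, z up, the work surface at z = 0. Lengths are in m, angles in rad, forces in N, time in s.
With the tool pointing down it reaches from about 0.3 to 1 m from the base axis. Payload 5.1 kg.
Tool frame: the origin (TCP) lies midway between the tips of the shut fingers; the grasp point (between the pads) lies 19 mm behind it (bot.grip_depth is the distance from the TCP to the grasp point, in m); z points along the fingers, y is the direction in which the jaws open and shut (so a half turn about z gives the same grasp; the last joint's range is limited). The gripper opens to 95 mm and grips with 3 to 60 N. Pads are 20 mm wide; open, the fingers measure 119 mm over their backs; the gripper's body (75 mm by 180 mm) begins 59 mm behind the grasp point.
Start: joints at [1.219, 0.124, 1.65, -0, 1.367, -0.083], TCP at [0.173, 0.627, 0.215] pointing down, gripper open.
Joint ranges: [-2.61, 2.61], [-1.02, 2.33], [0.03, 2.71], [-1.35, 4.49], [0.32, 2.68], [-2.91, 2.91]. Speed limits (rad/s): [2.57, 2.57, 3.14, 3.14, 3.14, 3.14].

INTERFACE

Orientations are given as a unit quaternion [w, x, y, z].
In Python, from plant import bot gives the robot as it stands.
- The arm moves only by the tool jog_arm, never from a script. Its argument "targets" is a list of rows, each a list of 7 numbers: the shift along the world's x, y, z as a fraction of full scale, then the turn, a rotation vector about the world's x, y, z as a fraction of full scale, then the finger opening in mm, from 0 to 95.1. A call has 1 to 12 rows; each row shifts and turns the commanded pose from where the row before left it; what a row does not reach is not made up. Full scale, the value 1, is 0.025 m for a shift and 0.08 rad for a turn. A row lasts 1/12 s, in which the tool goes at most 41.7 mm and 7.16 degrees, less where a joint would pass 70% of its speed; a pose out of reach is approached as far as the arm can. A call with a number of a shift or a turn outside -1 to 1 is refused whole. A call with a gripper value outside its range is refused whole. The fingers move at their own pace and stop on an object; "grip_force" is the grip in N (left out, the last holds). Time passes only in rows, so rows that do not move let the fingers close. It gives the time, the measured TCP pose, the force and the opening at its end, in the units of the state.
- bot.read_state(): the state, without advancing time (a new reading comes with each control period).
- bot.grab_frame(name): name is "scene" or "top"; returns a dict with "image" (384x512x3 uint8, blue, green, red), "range_z" (384x512 float32, m along the optical axis (not along the pixel's ray), 0 where there is no reading), "vfov" (degrees; the focal length in pixels is half the picture's height over the tangent of half this angle, whatever the lens; pixels are square), "cx", "cy" (the principal point, pixels), "origin" and "rotation" of the camera in the world. Camera axes: x right, y down, z forward; pixel columns grow to the right and rows downward; lengths in m; the calibration is good to about 2 mm. A picture is of the moment at which its call begins.
- bot.sign_off(): hands the job in, once; it reports no verdict.
The state is a dict: "time": time; "joint_positions": joint angles; "qd": joint speeds; "joint_torque": joint torques, N m; "tcp_pos": TCP position; "orientation": TCP orientation; "wrist_force": force on the tool from outside, world axes, zero at the start; "moment": the same for the moment, N m; "opening": finger opening in m.
Only numpy, scipy, OpenCV 4.12 (cv2) and the standard library are available. Lean on these libraries where they do the work, as an engineer would, in place of code of your own. Each camera call takes 0.05 s, during which the arm holds its last target.

TASK

Load the jar carrier: pull its sprung keeper bar back by the dark handle and hook it in the side notch so that it stays open by itself, then stand all the jam jars on it, upright, in one straight row along the back board, the first against the end board on the left and each of the others flush against its neighbour with no gap. When the row is complete, unhook the bar and ease it in so that it rests squarely against the jars under its own spring; leave the other things on the table alone.

Things in the scene. Friction and masses are not known exactly. Their poses are not given: they have to be found in the camera images.
- carrier: Fixed birch jar carrier. Origin on the table under the middle of its lane; +x leads from the robot's side to the back board, +y (left) along the row to the end board. Floor 6 mm high (z 0.006), x -100 to +50, y -172 to +172 mm, plus a part y -85 to +75 reaching to x -175 mm under the slotted plate. The lane is open above and at its right (-y) end.
- lane_corner (a point): Point on the carrier's floor (z 6 mm) where the inner faces of back board and end board meet: carrier x +30, y +155 mm. Both boards are 36 mm high. The first jar touches both; five jars in a row reach to about carrier y -133 mm.
- draw (a joint): Draw of the sprung keeper bar toward the robot (carrier -x), m, 0 to 0.080. A spring pulls it to 0: 2 N at 0, 5.5 N at 0.054, 7.3 N at 0.080. The bar's face is at carrier x = -draw, so at 0 it blocks the lane. Resting on jars that stand at the back board it reads about 0.026; hooked in its notch about 0.054.
- keeper (a joint): Sideways shift of the keeper bar to the right (carrier -y), m, 0 to 0.026; a weak spring (0.3 to 0.9 N) returns it to 0. A pin under the handle runs in the hooked slot of a steel plate: it can shift only with draw above 0.066. Shifted 0.022 or more and let back, it drops into the notch and holds at draw 0.054. To free: draw past 0.066, shift back to 0, ease in.
- keeper_handle (a point): Grip point on the bar's upright dark wooden handle (30 mm along carrier x, 18 mm along carrier y, z 26 to 76 mm), 58 mm above the table and 62 mm in front of the bar's face, at carrier x = -0.062 - draw, y = -keeper. The bar is 290 mm long, 12 mm thick, top at z 34 mm; steel slotted plate below, top at z 16 mm; two guide blocks 24 mm high.
- jar_1: Jam jar with a flat lid, thick-bottomed (low centre of mass), about 400 g, 85 mm tall, body 56 mm across, lid rim 58 mm across (neighbours touch at the lids, 57.6 mm centre to centre). Upright at the start. Origin: centre of its underside, z up the jar. May be absent (None at the start).
- jar_2: Jam jar with a flat lid, thick-bottomed (low centre of mass), about 400 g, 85 mm tall, body 56 mm across, lid rim 58 mm across (neighbours touch at the lids, 57.6 mm centre to centre). Upright at the start. Origin: centre of its underside, z up the jar. May be absent (None at the start).
- jar_3: Jam jar with a flat lid, thick-bottomed (low centre of mass), about 400 g, 85 mm tall, body 56 mm across, lid rim 58 mm across (neighbours touch at the lids, 57.6 mm centre to centre). Upright at the start. Origin: centre of its underside, z up the jar. May be absent (None at the start).
- jar_4: Jam jar with a flat lid, thick-bottomed (low centre of mass), about 400 g, 85 mm tall, body 56 mm across, lid rim 58 mm across (neighbours touch at the lids, 57.6 mm centre to centre). Upright at the start. Origin: centre of its underside, z up the jar. May be absent (None at the start).
- jar_5: Jam jar with a flat lid, thick-bottomed (low centre of mass), about 400 g, 85 mm tall, body 56 mm across, lid rim 58 mm across (neighbours touch at the lids, 57.6 mm centre to centre). Upright at the start. Origin: centre of its underside, z up the jar. May be absent (None at the start).
- spice_jar: Bystander, to be left alone: spice jar with black cap, 41 mm across, 105 mm tall. Origin: centre of its underside.
- glass: Bystander, to be left alone: small clear glass, 46 mm across, 57 mm tall. Origin: centre of its underside.
There are look-alikes about, which are no part of the job. What is shaped like the jar_5 but red is not meant. Leave any green look-alike of the jar_3 alone.

How it is judged:
On the way, in this order (a step that is already met when the one before it is completed fails the run):
1. The keeper bar is drawn back and stays hooked in its side notch with nothing touching it (value of joint draw between 0.048 and 0.062 m and value of joint keeper above 0.017 m and contact force between the fingers and keeper below 0.3 N), for 0.4 s.
2. With the bar still hooked back, every jar stands upright in one flush row along the back board, starting at the end board (all of step 1 and (y of jar_1 in the frame of carrier between 0.1185 and 0.1315 m or y of jar_1 in the frame of carrier between 0.0609 and 0.0739 m or y of jar_1 in the frame of carrier between 0.0033 and 0.0163 m or y of jar_1 in the frame of carrier between -0.0543 and -0.0413 m or y of jar_1 in the frame of carrier between -0.1119 and -0.0989 m) and x of jar_1 in the frame of carrier between -0.008 and 0.012 m and z of jar_1 in the frame of carrier between 0 and 0.012 m and angle between each of jar_1, jar_2, jar_3, jar_4, jar_5's own z axis and vertical below 0.1 rad and contact force between the fingers and jar_1 below 0.3 N and (y of jar_2 in the frame of carrier between 0.1185 and 0.1315 m or y of jar_2 in the frame of carrier between 0.0609 and 0.0739 m or y of jar_2 in the frame of carrier between 0.0033 and 0.0163 m or y of jar_2 in the frame of carrier between -0.0543 and -0.0413 m or y of jar_2 in the frame of carrier between -0.1119 and -0.0989 m) and x of jar_2 in the frame of carrier between -0.008 and 0.012 m and z of jar_2 in the frame of carrier between 0 and 0.012 m and contact force between the fingers and jar_2 below 0.3 N and (y of jar_3 in the frame of carrier between 0.1185 and 0.1315 m or y of jar_3 in the frame of carrier between 0.0609 and 0.0739 m or y of jar_3 in the frame of carrier between 0.0033 and 0.0163 m or y of jar_3 in the frame of carrier between -0.0543 and -0.0413 m or y of jar_3 in the frame of carrier between -0.1119 and -0.0989 m) and x of jar_3 in the frame of carrier between -0.008 and 0.012 m and z of jar_3 in the frame of carrier between 0 and 0.012 m and contact force between the fingers and jar_3 below 0.3 N and (y of jar_4 in the frame of carrier between 0.1185 and 0.1315 m or y of jar_4 in the frame of carrier between 0.0609 and 0.0739 m or y of jar_4 in the frame of carrier between 0.0033 and 0.0163 m or y of jar_4 in the frame of carrier between -0.0543 and -0.0413 m or y of jar_4 in the frame of carrier between -0.1119 and -0.0989 m) and x of jar_4 in the frame of carrier between -0.008 and 0.012 m and z of jar_4 in the frame of carrier between 0 and 0.012 m and contact force between the fingers and jar_4 below 0.3 N and (y of jar_5 in the frame of carrier between 0.1185 and 0.1315 m or y of jar_5 in the frame of carrier between 0.0609 and 0.0739 m or y of jar_5 in the frame of carrier between 0.0033 and 0.0163 m or y of jar_5 in the frame of carrier between -0.0543 and -0.0413 m or y of jar_5 in the frame of carrier between -0.1119 and -0.0989 m) and x of jar_5 in the frame of carrier between -0.008 and 0.012 m and z of jar_5 in the frame of carrier between 0 and 0.012 m and contact force between the fingers and jar_5 below 0.3 N and (y of jar_1 in the frame of carrier between 0.1185 and 0.1315 m or y of jar_2 in the frame of carrier between 0.1185 and 0.1315 m or y of jar_3 in the frame of carrier between 0.1185 and 0.1315 m or y of jar_4 in the frame of carrier between 0.1185 and 0.1315 m or y of jar_5 in the frame of carrier between 0.1185 and 0.1315 m) and (y of jar_1 in the frame of carrier between 0.0609 and 0.0739 m or y of jar_2 in the frame of carrier between 0.0609 and 0.0739 m or y of jar_3 in the frame of carrier between 0.0609 and 0.0739 m or y of jar_4 in the frame of carrier between 0.0609 and 0.0739 m or y of jar_5 in the frame of carrier between 0.0609 and 0.0739 m) and (y of jar_1 in the frame of carrier between 0.0033 and 0.0163 m or y of jar_2 in the frame of carrier between 0.0033 and 0.0163 m or y of jar_3 in the frame of carrier between 0.0033 and 0.0163 m or y of jar_4 in the frame of carrier between 0.0033 and 0.0163 m or y of jar_5 in the frame of carrier between 0.0033 and 0.0163 m) and ((y of jar_1 in the frame of carrier between -0.0543 and -0.0413 m or y of jar_2 in the frame of carrier between -0.0543 and -0.0413 m or y of jar_3 in the frame of carrier between -0.0543 and -0.0413 m or y of jar_4 in the frame of carrier between -0.0543 and -0.0413 m or y of jar_5 in the frame of carrier between -0.0543 and -0.0413 m) or y of each of jar_1, jar_2, jar_3, jar_4, jar_5 in the frame of carrier above -0.0663 m)), for 0.3 s.
At the end, for the whole second after the job is handed in: Every jar stands upright (0.1 rad) and still on the carrier floor, within 7 mm of the back board, in places from the end board on without a break (each within 5 mm of its flush place); the bar is unhooked (keeper under 0.006), resting on the jars (draw 0.018 to 0.034) ((y of jar_1 in the frame of carrier between 0.1185 and 0.1315 m or y of jar_1 in the frame of carrier between 0.0609 and 0.0739 m or y of jar_1 in the frame of carrier between 0.0033 and 0.0163 m or y of jar_1 in the frame of carrier between -0.0543 and -0.0413 m or y of jar_1 in the frame of carrier between -0.1119 and -0.0989 m) and x of jar_1 in the frame of carrier between -0.005 and 0.012 m and z of jar_1 in the frame of carrier between 0 and 0.012 m and angle between each of jar_1, jar_2, jar_3, jar_4, jar_5's own z axis and vertical below 0.1 rad and contact force between the fingers and jar_1 below 0.3 N and (y of jar_2 in the frame of carrier between 0.1185 and 0.1315 m or y of jar_2 in the frame of carrier between 0.0609 and 0.0739 m or y of jar_2 in the frame of carrier between 0.0033 and 0.0163 m or y of jar_2 in the frame of carrier between -0.0543 and -0.0413 m or y of jar_2 in the frame of carrier between -0.1119 and -0.0989 m) and x of jar_2 in the frame of carrier between -0.005 and 0.012 m and z of jar_2 in the frame of carrier between 0 and 0.012 m and contact force between the fingers and jar_2 below 0.3 N and (y of jar_3 in the frame of carrier between 0.1185 and 0.1315 m or y of jar_3 in the frame of carrier between 0.0609 and 0.0739 m or y of jar_3 in the frame of carrier between 0.0033 and 0.0163 m or y of jar_3 in the frame of carrier between -0.0543 and -0.0413 m or y of jar_3 in the frame of carrier between -0.1119 and -0.0989 m) and x of jar_3 in the frame of carrier between -0.005 and 0.012 m and z of jar_3 in the frame of carrier between 0 and 0.012 m and contact force between the fingers and jar_3 below 0.3 N and (y of jar_4 in the frame of carrier between 0.1185 and 0.1315 m or y of jar_4 in the frame of carrier between 0.0609 and 0.0739 m or y of jar_4 in the frame of carrier between 0.0033 and 0.0163 m or y of jar_4 in the frame of carrier between -0.0543 and -0.0413 m or y of jar_4 in the frame of carrier between -0.1119 and -0.0989 m) and x of jar_4 in the frame of carrier between -0.005 and 0.012 m and z of jar_4 in the frame of carrier between 0 and 0.012 m and contact force between the fingers and jar_4 below 0.3 N and (y of jar_5 in the frame of carrier between 0.1185 and 0.1315 m or y of jar_5 in the frame of carrier between 0.0609 and 0.0739 m or y of jar_5 in the frame of carrier between 0.0033 and 0.0163 m or y of jar_5 in the frame of carrier between -0.0543 and -0.0413 m or y of jar_5 in the frame of carrier between -0.1119 and -0.0989 m) and x of jar_5 in the frame of carrier between -0.005 and 0.012 m and z of jar_5 in the frame of carrier between 0 and 0.012 m and contact force between the fingers and jar_5 below 0.3 N and (y of jar_1 in the frame of carrier between 0.1185 and 0.1315 m or y of jar_2 in the frame of carrier between 0.1185 and 0.1315 m or y of jar_3 in the frame of carrier between 0.1185 and 0.1315 m or y of jar_4 in the frame of carrier between 0.1185 and 0.1315 m or y of jar_5 in the frame of carrier between 0.1185 and 0.1315 m) and (y of jar_1 in the frame of carrier between 0.0609 and 0.0739 m or y of jar_2 in the frame of carrier between 0.0609 and 0.0739 m or y of jar_3 in the frame of carrier between 0.0609 and 0.0739 m or y of jar_4 in the frame of carrier between 0.0609 and 0.0739 m or y of jar_5 in the frame of carrier between 0.0609 and 0.0739 m) and (y of jar_1 in the frame of carrier between 0.0033 and 0.0163 m or y of jar_2 in the frame of carrier between 0.0033 and 0.0163 m or y of jar_3 in the frame of carrier between 0.0033 and 0.0163 m or y of jar_4 in the frame of carrier between 0.0033 and 0.0163 m or y of jar_5 in the frame of carrier between 0.0033 and 0.0163 m) and ((y of jar_1 in the frame of carrier between -0.0543 and -0.0413 m or y of jar_2 in the frame of carrier between -0.0543 and -0.0413 m or y of jar_3 in the frame of carrier between -0.0543 and -0.0413 m or y of jar_4 in the frame of carrier between -0.0543 and -0.0413 m or y of jar_5 in the frame of carrier between -0.0543 and -0.0413 m) or y of each of jar_1, jar_2, jar_3, jar_4, jar_5 in the frame of carrier above -0.0663 m) and linear speed of each of jar_1, jar_2, jar_3, jar_4, jar_5 below 0.02 m/s and value of joint draw between 0.018 and 0.034 m and value of joint keeper below 0.006 m and contact force between the fingers and keeper below 0.3 N); the robot touches nothing.
It fails at once if A bystander is disturbed: moved more than 5 cm (distance of any of spice_jar, glass from where it was at the start of the episode above 0.05 m).
Of jar_1, jar_2, jar_3, jar_4, jar_5 only 3 to 5 are there at a start; the rules pass over those that are not, and their reading is None.
At some moment in a run one of jar_1, jar_2, jar_3, jar_4, jar_5 may be knocked a few centimetres aside while the robot is not near it.
It also fails if it takes over 210 s, if anything falls off the work surface, if the arm or the gripper's body presses on something with over 40 N, if the wrist force passes 120 N, or if a joint passes its speed limit or range.

## Working session

There is one attempt and no reset: what is moved stays moved. The work goes in short steps, Python scripts to look and compute and a tool call to move; the robot and the scene stay as the last step left them, time stands still between calls to the robot, and variables do not carry over. Pictures are saved under pics/ and viewed, and the job is handed in when it is done.

Besides the shell and the picture viewer there is one more tool, called after "Request:" as name(argument=value, ...) on one line, values as JSON. jog_arm: Moves the arm, as the interface text tells. Shift numbers are shares of 0.025 m and turn numbers shares of 0.08 rad, none past 1 either way. Its arguments: {"type":"object","properties":{"targets":{"type":"array"},"grip_force":{"type":"number"}},"required":["targets"]}

```bash
ls; mkdir -p pics; cat > h.py <<'E'
from plant import bot
import numpy as np, cv2
def grab(name):
    f=bot.grab_frame(name); return f
def foc(f): return f["image"].shape[0]/2/np.tan(np.radians(f["vfov"])/2)
def pt(f,u,v,z=None):
    F=foc(f); d=np.array([(u-f["cx"])/F,(v-f["cy"])/F,1.0]); R=np.array(f["rotation"]).reshape(3,3); o=np.array(f["origin"])
    w=R@d
    if z is None:
        return o+w*f["range_z"][int(round(v)),int(round(u))]
    return o+w*(z-o[2])/w[2]
def cloud(f):
    F=foc(f);h,w=f["range_z"].shape;U,V=np.meshgrid(np.arange(w),np.arange(h));r=f["range_z"]
    P=np.stack([(U-f["cx"])/F*r,(V-f["cy"])/F*r,r],-1); return P@np.array(f["rotation"]).reshape(3,3).T+np.array(f["origin"])
E
python3 - <<'E'
from h import *
print(bot.read_state())
for n in("scene","top"):
    f=grab(n); cv2.imwrite(f"pics/{n}0.png",cv2.resize(f["image"],(768,576),interpolation=cv2.INTER_CUBIC)); print(n,f["vfov"],f["cx"],f["cy"],f["origin"],np.array(f["rotation"]).tolist())
E
```

```text
pics
{'time': 0.0, 'joint_positions': array([ 1.21939496e+00,  1.24510145e-01,  1.65168191e+00, -4.29271654e-06,
        1.36749922e+00, -8.25825367e-02]), 'qd': array([-0.00090395, -0.00153218,  0.00033141, -0.00052196,  0.00063011,
        0.000557  ]), 'joint_torque': array([ 2.93441153e-03, -4.17610145e+01, -3.59931207e+01,  7.76329008e-02,
        4.91806527e-02, -1.57437134e-04]), 'tcp_pos': array([0.17242942, 0.62603884, 0.21337912]), 'orientation': array([-2.23856690e-04,  1.34004569e-01,  9.90980158e-01, -1.02515521e-03]), 'wrist_force': array([-0.50044214, -1.01469863,  0.39823174]), 'moment': array([-0.01251054,  0.05430032,  0.01791657]), 'opening': 0.09527173101099248}
scene 53.27378735008964 254.3877877106157 184.93093536103018 [-0.29631545 -0.82069004  0.57660659] [-0.49504183923044637, 0.7801036916650895, -0.3183193462993117, 0.21223713490672289]
top 52.806361270228955 259.1765260169259 188.64106711273746 [ 0.41034036 -0.03699244  1.07524952] [0.014912962360083003, -0.7010807691589872, 0.7120212019270395, -0.03590496728119403]
```

```bash
cat > h.py <<'E'
from plant import bot
import numpy as np, cv2
from scipy.spatial.transform import Rotation as Ro
def grab(name): return bot.grab_frame(name)
def foc(f): return f["image"].shape[0]/2/np.tan(np.radians(f["vfov"])/2)
def RR(f): return Ro.from_quat(f["rotation"],scalar_first=True).as_matrix()
def pt(f,u,v,z=None):
    F=foc(f); d=np.array([(u-f["cx"])/F,(v-f["cy"])/F,1.0]); w=RR(f)@d; o=np.array(f["origin"])
    if z is None: return o+w*f["range_z"][int(round(v)),int(round(u))]
    return o+w*(z-o[2])/w[2]
def cloud(f):
    F=foc(f);h,w=f["range_z"].shape;U,V=np.meshgrid(np.arange(w),np.arange(h));r=f["range_z"]
    P=np.stack([(U-f["cx"])/F*r,(V-f["cy"])/F*r,r],-1); return P@RR(f).T+np.array(f["origin"])
def save(f,n,crop=None,s=None):
    im=f["image"]
    if crop: u0,v0,u1,v1=crop; im=im[v0:v1,u0:u1]
    s=s or min(768/im.shape[1],576/im.shape[0]); cv2.imwrite(f"pics/{n}.png",cv2.resize(im,None,fx=s,fy=s,interpolation=cv2.INTER_CUBIC))
E
```

```text
(no output)
```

View pics/scene0.png

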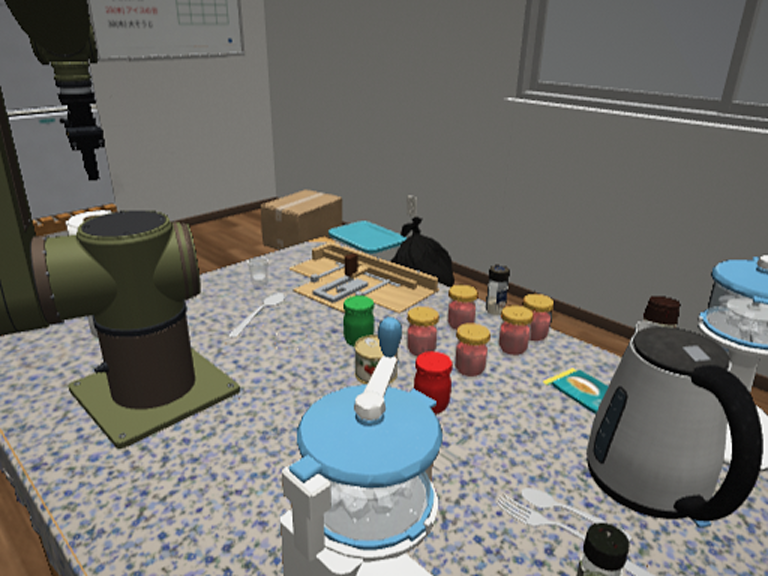

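View pics/top0.png

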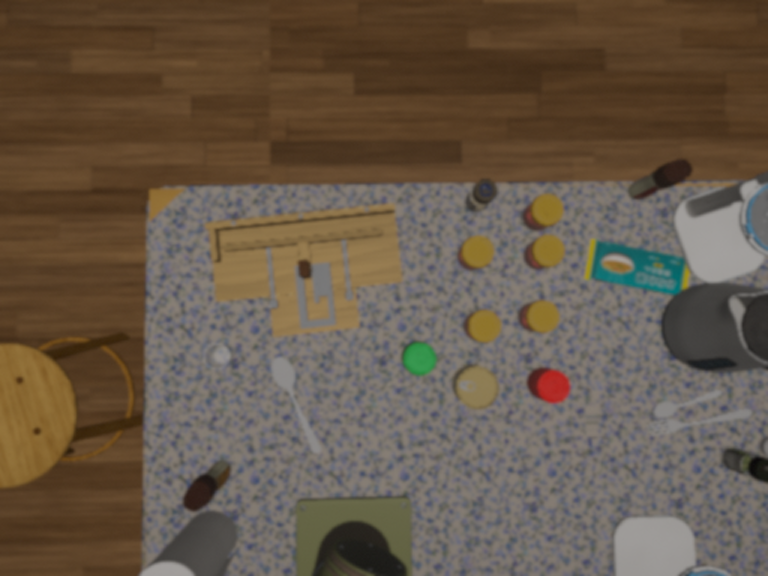

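The top picture shows five gold-lidded jars at (545,210), (477,252), (546,250), (483,325), (541,316). Things that could be mistaken for them are the green jar (420,358), the red jar (552,385) and a tan tin (477,387). The carrier is at (305,265), with its dark handle at (305,269). I'll measure these now.

```bash
cat >> h.py <<'E'
def lids(f,zl=0.085,show=False):
    hsv=cv2.cvtColor(f["image"],cv2.COLOR_BGR2HSV); m=cv2.inRange(hsv,(15,150,80),(30,255,255)); 
    P=cloud(f); m[(P[...,2]<0.07)|(P[...,2]>0.115)]=0
    m=cv2.morphologyEx(m,cv2.MORPH_OPEN,np.ones((3,3)))
    n,l,st,c=cv2.connectedComponentsWithStats(m)
    out=[]
    for i in range(1,n):
        if st[i,4]<60: continue
        cs,_=cv2.findContours((l==i).astype(np.uint8),cv2.RETR_EXTERNAL,cv2.CHAIN_APPROX_NONE)
        (u,v),r=cv2.minEnclosingCircle(cs[0]); p=pt(f,c[i][0],c[i][1],zl)
        out.append((np.round(p,4),np.round(c[i],1),st[i,4],round(r*0.887/foc(f)*1.0,4),np.round(np.median(P[l==i][:,2]),4)))
    return out
E
python3 - <<'E'
from h import *
f=grab("top"); 
for o in lids(f): print(*o)
save(f,"car",(135,135,275,230)); save(f,"jars",(275,110,400,280))
E
```

```text
[ 0.6059 -0.3428  0.085 ] [363.9 139.6] 324 0.0237 0.0855
[ 0.534  -0.2186  0.085 ] [317.3 167.6] 312 0.0235 0.0856
[ 0.5339 -0.3417  0.085 ] [364.5 167. ] 321 0.0239 0.0855
[ 0.4208 -0.3278  0.085 ] [360.7 210.6] 330 0.024 0.0856
[ 0.4066 -0.2271  0.085 ] [322.  216.8] 316 0.0237 0.0855
```

View pics/car.png

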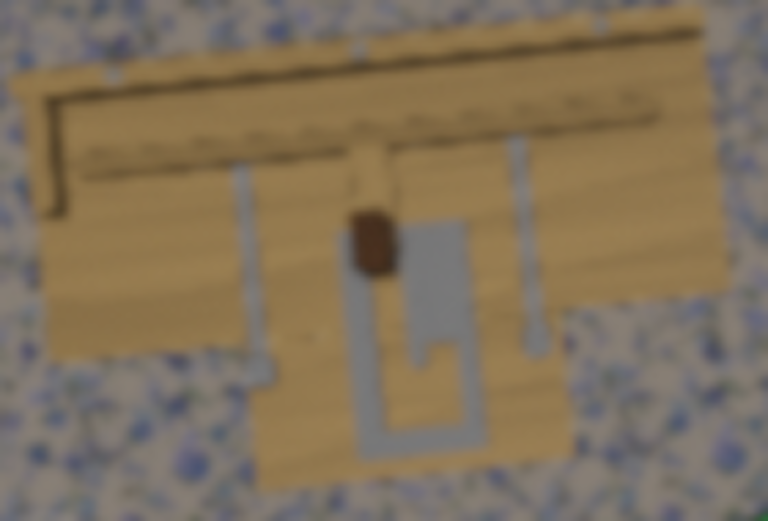

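View pics/jars.png

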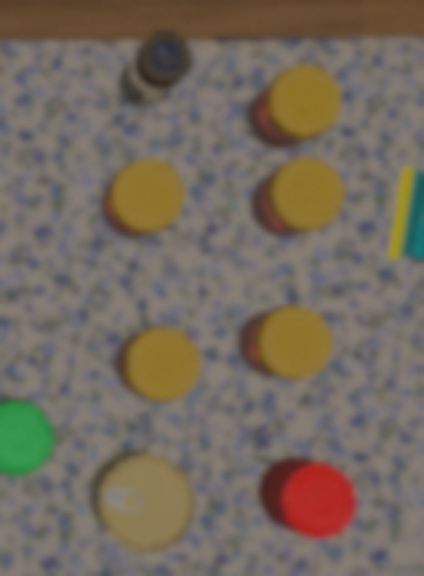

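```bash
python3 - <<'E'
from h import *
f=grab("top"); s=768/140
def q(a,b,z): return pt(f,135+(a+.5)/s-.5,135+(b+.5)/s-.5,z)
obs=[((48,360),.006,(-.1,.172)),((730,291),.006,(-.1,-.172)),((260,490),.006,(-.175,.075)),((578,455),.006,(-.175,-.085)),((62,102),.006,(.03,.155))]
A=np.array([q(*a,z)[:2] for a,z,c in obs]);C=np.array([c for _,_,c in obs])
# rigid fit
am,cm=A.mean(0),C.mean(0);H=(C-cm).T@(A-am);th=np.arctan2(H[0,1]-H[1,0],H[0,0]+H[1,1]);R=np.array([[np.cos(th),-np.sin(th)],[np.sin(th),np.cos(th)]])
o=am-R@cm;print(o,th,np.degrees(th));print((A-(C@R.T+o))*1000)
# handle
hd=q(373,215,.076);print("handle img",hd,"expected",R@[-.062,0]+o)
P=cloud(f);hsv=cv2.cvtColor(f["image"],cv2.COLOR_BGR2HSV)
m=(P[...,2]>.065)&(P[...,2]<.085)&(P[...,1]>0)&(P[...,1]<.3)&(P[...,0]>.4)
print(m.sum(),P[m].mean(0),np.argwhere(m).mean(0)); print("carrier frame",R.T@(P[m].mean(0)[:2]-o))
# board tops
m=(abs(P[...,2]-.036)<.004)&(P[...,0]>.45)&(P[...,1]>-.05)&(P[...,1]<.35)
Q=(P[m][:,:2]-o)@R
b=Q[Q[:,0]>.02];print("back board x",np.percentile(b[:,0],[1,50,99]),b[:,1].min(),b[:,1].max())
b=Q[(Q[:,1]>.145)];print("end board y",np.percentile(b[:,1],[1,50,99]))
b=Q[(abs(Q[:,1])<.14)&(Q[:,0]<.015)];print("bar",np.percentile(b[:,0],[1,50,99]) if len(b) else 0)
E
```

```text
[0.57435204 0.08588848] 0.08985279687131716 5.148186038172761
[[ 0.54411357  0.77842815]
 [-0.62789432  1.3766266 ]
 [-0.02453539 -1.17590684]
 [ 0.41138702 -0.65354139]
 [-0.30307088 -0.32560652]]
handle img [0.5227418  0.07857502 0.076     ] expected [0.51260216 0.0803251 ]
81 [0.51023796 0.07922946 0.07575965] [178.60493827 202.37037037]
carrier frame [-0.06445297 -0.00087908]
back board x [0.02267267 0.03392904 0.04063596] -0.13853723045260488 0.1710164331188897
end board y [0.14572202 0.15944615 0.17025583]
bar [-0.05566152 -0.00853145 -0.00165683]
```

Carrier is at about (0.574, 0.086) with yaw +5.15°. The corner-fit residuals are within 1.4 mm, and the handle sits where the model puts it. The five gold-lidded jars have lid heights of 85 mm, as described. First move is to above the handle.

Request:
jog_arm(targets=[[0.57, -0.91, -0.08, 0, 0, 0.187, 60], [0.57, -0.91, -0.08, 0, 0, 0.187, 60], [0.57, -0.91, -0.08, 0, 0, 0.187, 60], [0.57, -0.91, -0.08, 0, 0, 0.187, 60], [0.57, -0.91, -0.08, 0, 0, 0.187, 60], [0.57, -0.91, -0.08, 0, 0, 0.187, 60], [0.57, -0.91, -0.08, 0, 0, 0.187, 60], [0.57, -0.91, -0.08, 0, 0, 0.187, 60], [0.57, -0.91, -0.08, 0, 0, 0.187, 60], [0.57, -0.91, -0.08, 0, 0, 0.187, 60], [0.57, -0.91, -0.08, 0, 0, 0.187, 60], [0.57, -0.91, -0.08, 0, 0, 0.187, 60]], grip_force=40)

```text
time: 1.2
tcp_pos: [0.344, 0.3524, 0.1904]
orientation: [-0.0, 0.044, 0.999, -0.0]
wrist_force: [0.8, 0.3, 0.1]
opening: 0.0598
```

Request:
jog_arm(targets=[[0.57, -0.91, -0.08, 0, 0, 0.187, 60], [0.57, -0.91, -0.08, 0, 0, 0.187, 60], [0.57, -0.91, -0.08, 0, 0, 0.187, 60], [0.57, -0.91, -0.08, 0, 0, 0.187, 60], [0.57, -0.91, -0.08, 0, 0, 0.187, 60], [0.57, -0.91, -0.08, 0, 0, 0.187, 60], [0.57, -0.91, -0.08, 0, 0, 0.187, 60], [0.57, -0.91, -0.08, 0, 0, 0.187, 60], [0.57, -0.91, -0.08, 0, 0, 0.187, 60], [0.57, -0.91, -0.08, 0, 0, 0.187, 60], [0, 0, 0, 0, 0, 0, 60], [0, 0, 0, 0, 0, 0, 60]])

```text
time: 2.2
tcp_pos: [0.4863, 0.1253, 0.1703]
orientation: [-0.0, -0.029, 1.0, 0.0]
wrist_force: [-1.2, 0.8, -0.1]
opening: 0.0601
```

Request:
jog_arm(targets=[[0.5, -0.91, -0.1, 0, 0, 0.2, 60], [0.5, -0.9, -0.1, 0, 0, 0.2, 60], [0, 0, -0.5, 0, 0, 0, 60], [0, 0, -0.5, 0, 0, 0, 60], [0, 0, 0, 0, 0, 0, 60], [0, 0, 0, 0, 0, 0, 60], [0, 0, 0, 0, 0, 0, 60]])

```text
time: 2.78
tcp_pos: [0.5105, 0.0819, 0.1405]
orientation: [-0.0, -0.047, 0.999, 0.0]
wrist_force: [-0.7, -0.8, -0.8]
opening: 0.0601
```

```bash
cat >> h.py <<'E'
CO=np.array([0.5744,0.0859]);CT=0.0899
CR=np.array([[np.cos(CT),-np.sin(CT)],[np.sin(CT),np.cos(CT)]])
def c2w(x,y): return CR@[x,y]+CO
def w2c(p): return CR.T@(np.array(p)[:2]-CO)
def st():
    s=bot.read_state(); q=s["orientation"]; R=Ro.from_quat(q,scalar_first=True).as_matrix()
    print("t",round(s["time"],2),"tcp",np.round(s["tcp_pos"],4),"jaw",round(float(np.degrees(np.arctan2(R[1,1],R[0,1]))),2),"zax",np.round(R[:,2],3),"car",np.round(w2c(s["tcp_pos"]),4),"F",np.round(s["wrist_force"],1),"open",round(s["opening"],4)); return s
E
python3 - <<'E'
from h import *
st(); print(c2w(-.0635,0)); f=grab("top"); save(f,"a1",(135,115,275,220))
f=grab("scene"); save(f,"a1s",(150,120,350,260))
E
```

```text
t 2.78 tcp [0.5105 0.0819 0.1405] jaw 95.37 zax [-0.001  0.    -1.   ] car [-0.064   0.0017] F [-0.7 -0.8 -0.8] open 0.0601
[0.51115643 0.08019904]
```

View pics/a1s.png

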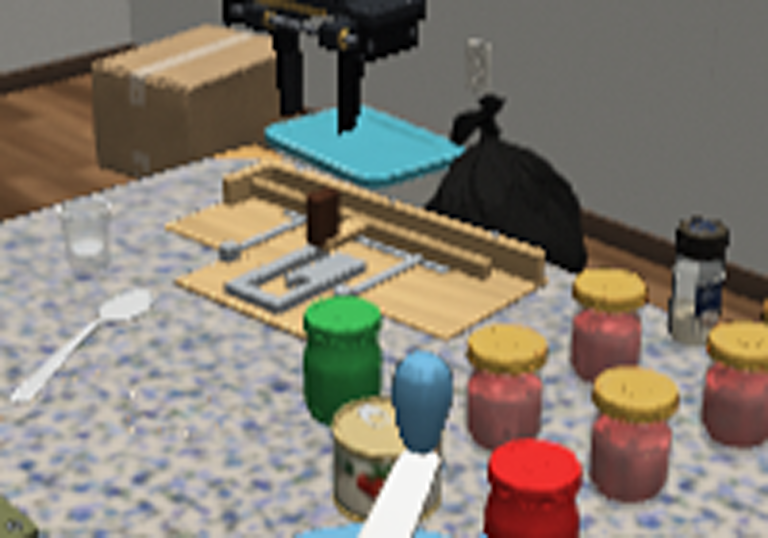

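The gripper is centred above the handle (scene crop: handle at (322,215), fingers above it). Next I descend and grip.

Request:
jog_arm(targets=[[0, -0.06, -0.8, 0, 0, 0, 60], [0, 0, -0.8, 0, 0, 0, 60], [0, 0, -0.8, 0, 0, 0, 60], [0, 0, -0.8, 0, 0, 0, 60], [0, 0, -0.7, 0, 0, 0, 60], [0, 0, 0, 0, 0, 0, 60], [0, 0, 0, 0, 0, 0, 10], [0, 0, 0, 0, 0, 0, 10], [0, 0, 0, 0, 0, 0, 10], [0, 0, 0, 0, 0, 0, 10], [0, 0, 0, 0, 0, 0, 10], [0, 0, 0, 0, 0, 0, 10]])

```text
time: 3.88
tcp_pos: [0.5117, 0.0794, 0.044]
orientation: [0.001, -0.046, 0.999, 0.0]
wrist_force: [0.3, 0.3, 0.5]
opening: 0.0255
```

```bash
python3 - <<'E'
from h import *
st()
E
```

```text
t 3.88 tcp [0.5117 0.0794 0.044 ] jaw 95.29 zax [ 0.001  0.    -1.   ] car [-0.0631 -0.0008] F [0.3 0.3 0.5] open 0.0255
```

Request:
jog_arm(targets=[[0, 0, 0, 0, 0, 0, 5], [0, 0, 0, 0, 0, 0, 5], [0, 0, 0, 0, 0, 0, 5], [0, 0, 0, 0, 0, 0, 5]])

```text
time: 4.22
tcp_pos: [0.5114, 0.0794, 0.0435]
orientation: [0.0, -0.046, 0.999, 0.0]
wrist_force: [-0.6, -1.0, 2.0]
opening: 0.0179
```

Request:
jog_arm(targets=[[-0.3, -0.027, 0, 0, 0, 0, 5], [-0.4, -0.036, 0, 0, 0, 0, 5], [-0.4, -0.036, 0, 0, 0, 0, 5], [0, 0, 0, 0, 0, 0, 5]])

```text
time: 4.55
tcp_pos: [0.4827, 0.0769, 0.0436]
orientation: [0.001, -0.046, 0.999, -0.0]
wrist_force: [3.6, 0.6, -2.8]
opening: 0.0177
```

```bash
python3 - <<'E'
from h import *
st()
E
```

```text
t 4.55 tcp [0.4827 0.0769 0.0436] jaw 95.29 zax [ 0.001  0.    -1.   ] car [-0.0922 -0.0008] F [ 3.6  0.6 -2.8] open 0.0177
```

Request:
jog_arm(targets=[[-0.4, -0.036, 0, 0, 0, 0, 5], [-0.4, -0.036, 0, 0, 0, 0, 5], [-0.4, -0.036, 0, 0, 0, 0, 5], [-0.4, -0.036, 0, 0, 0, 0, 5], [-0.2, -0.018, 0, 0, 0, 0, 5], [0, 0, 0, 0, 0, 0, 5], [0, 0, 0, 0, 0, 0, 5]])

```text
time: 5.13
tcp_pos: [0.4391, 0.0729, 0.0435]
orientation: [0.002, -0.046, 0.999, 0.0]
wrist_force: [7.1, 1.0, -2.3]
opening: 0.0176
```

```bash
python3 - <<'E'
from h import *
st()
E
```

```text
t 5.13 tcp [0.4391 0.0729 0.0435] jaw 95.28 zax [ 0.003  0.    -1.   ] car [-0.136  -0.0008] F [ 7.1  1.  -2.3] open 0.0176
```

Request:
jog_arm(targets=[[0.03, -0.3, 0, 0, 0, 0, 5], [0.03, -0.35, 0, 0, 0, 0, 5], [0.03, -0.33, 0, 0, 0, 0, 5], [0, 0, 0, 0, 0, 0, 5], [0, 0, 0, 0, 0, 0, 5]])

```text
time: 5.55
tcp_pos: [0.4417, 0.0482, 0.0435]
orientation: [0.002, -0.046, 0.999, 0.0]
wrist_force: [6.0, 0.5, -1.5]
opening: 0.0177
```

```bash
python3 - <<'E'
from h import *
st()
E
```

```text
t 5.55 tcp [0.4417 0.0482 0.0435] jaw 95.24 zax [ 0.003  0.    -1.   ] car [-0.1356 -0.0256] F [ 6.   0.5 -1.5] open 0.0177
```

Request:
jog_arm(targets=[[0.25, 0.022, 0, 0, 0, 0, 5], [0.25, 0.022, 0, 0, 0, 0, 5], [0.22, 0.02, 0, 0, 0, 0, 5], [0, 0, 0, 0, 0, 0, 5], [0, 0, 0, 0, 0, 0, 5]])

```text
time: 5.97
tcp_pos: [0.4597, 0.0502, 0.0435]
orientation: [0.001, -0.046, 0.999, 0.0]
wrist_force: [6.3, 1.5, -0.2]
opening: 0.0178
```

```bash
python3 - <<'E'
from h import *
st()
E
```

```text
t 5.97 tcp [0.4597 0.0502 0.0435] jaw 95.29 zax [ 0.002  0.    -1.   ] car [-0.1174 -0.0253] F [ 6.3  1.5 -0.2] open 0.0178
```

Request:
jog_arm(targets=[[0.05, 0, 0, 0, 0, 0, 5], [0, 0, 0, 0, 0, 0, 5], [0, 0, 0, 0, 0, 0, 50], [0, 0, 0, 0, 0, 0, 50], [0, 0, 0, 0, 0, 0, 50], [0, 0, 0, 0, 0, 0, 50], [0, 0, 0, 0, 0, 0, 50], [0, 0, 0.8, 0, 0, 0, 50], [0, 0, 0.8, 0, 0, 0, 50], [0, 0, 0.8, 0, 0, 0, 50], [0, 0, 0.8, 0, 0, 0, 50], [0, 0, 0.8, 0, 0, 0, 50]])

```text
time: 6.97
tcp_pos: [0.4597, 0.0499, 0.1438]
orientation: [-0.0, -0.046, 0.999, -0.0]
wrist_force: [-0.8, -0.6, 0.0]
opening: 0.0501
```

```bash
cat >> h.py <<'E'
def handle(f):
    P=cloud(f); C=(P[...,:2]-CO)@CR
    hsv=f["image"].max(-1)
    m=(P[...,2]>.066)&(P[...,2]<.086)&(C[...,0]<-.03)&(C[...,0]>-.17)&(abs(C[...,1])<.05)&(hsv<90)
    c=C[m].mean(0) if m.sum() else None; return m.sum(),c
E
python3 - <<'E'
from h import *
st(); f=grab("top"); save(f,"b1",(135,115,275,220)); print(handle(f)); 
for o in lids(f): print(*o)
E
```

```text
t 6.97 tcp [0.4597 0.0499 0.1438] jaw 95.29 zax [-0.001 -0.    -1.   ] car [-0.1175 -0.0256] F [-0.8 -0.6  0. ] open 0.0501
(np.int64(0), None)
[ 0.6055 -0.3419  0.085 ] [363.6 139.8] 313 0.0232 0.0854
[ 0.5334 -0.2191  0.085 ] [317.5 167.8] 312 0.0236 0.0858
[ 0.5339 -0.3417  0.085 ] [364.5 167. ] 319 0.0237 0.0853
[ 0.4208 -0.3278  0.085 ] [360.7 210.6] 330 0.024 0.0857
[ 0.406  -0.2264  0.085 ] [321.7 217.1] 319 0.0237 0.0858
```

View pics/b1.png

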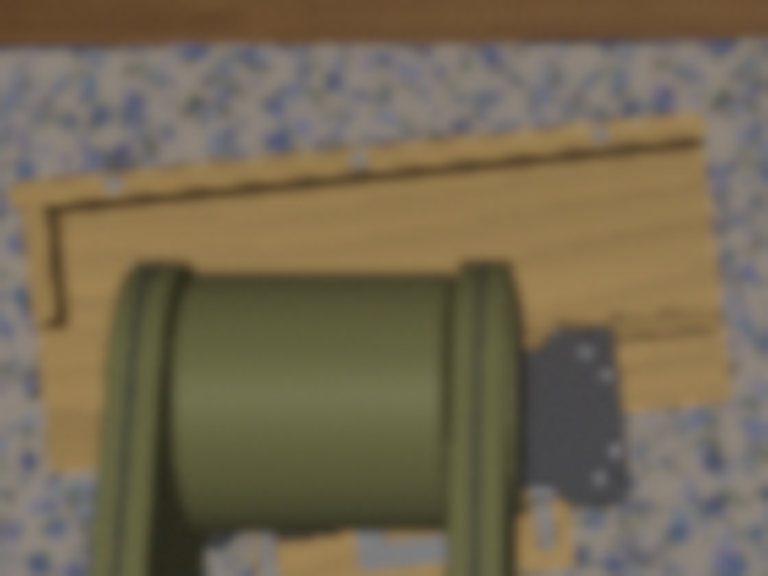

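Request:
jog_arm(targets=[[-0.1, -0.55, 0.1, 0, 0, -0.98, 76], [-0.1, -0.55, 0.1, 0, 0, -0.98, 76], [-0.1, -0.55, 0, 0, 0, -0.98, 76], [-0.1, -0.55, 0, 0, 0, -0.98, 76], [-0.1, -0.55, 0, 0, 0, -0.98, 76], [-0.1, -0.55, 0, 0, 0, -0.98, 76], [-0.1, -0.55, 0, 0, 0, -0.98, 76], [-0.1, -0.55, 0, 0, 0, -0.98, 76], [-0.1, -0.55, 0, 0, 0, -0.98, 76], [-0.1, -0.55, 0, 0, 0, -0.98, 76], [-0.1, -0.55, 0, 0, 0, -0.98, 76], [-0.1, -0.55, 0, 0, 0, -0.98, 76]])

```text
time: 8.02
tcp_pos: [0.4296, -0.1156, 0.1475]
orientation: [-0.0, 0.413, 0.911, -0.0]
wrist_force: [0.4, -0.2, -0.7]
opening: 0.0764
```

Request:
jog_arm(targets=[[-0.1, -0.55, 0, 0, 0, -0.98, 76], [-0.1, -0.55, 0, 0, 0, -0.98, 76], [-0.1, -0.55, 0, 0, 0, -0.98, 76], [-0.1, -0.55, 0, 0, 0, -0.98, 76], [-0.1, -0.55, 0, 0, 0, -0.98, 76], [-0.1, -0.55, 0, 0, 0, -0.98, 76], [-0.1, -0.55, 0, 0, 0, -0.98, 76], [-0.1, -0.55, 0, 0, 0, -0.98, 76], [0, 0, 0, 0, 0, 0, 76], [0, 0, 0, 0, 0, 0, 76], [0, 0, 0, 0, 0, 0, 76]])

```text
time: 8.93
tcp_pos: [0.41, -0.2245, 0.1477]
orientation: [-0.0, 0.672, 0.74, 0.0]
wrist_force: [-0.3, 0.7, 0.1]
opening: 0.0758
```

```bash
python3 - <<'E'
from h import *
st(); f=grab("top"); save(f,"b2"); print(handle(f)); 
for o in lids(f): print(*o)
f=grab("scene"); save(f,"b2s",(150,120,400,290))
E
```

```text
t 8.93 tcp [ 0.41   -0.2245  0.1477] jaw 5.53 zax [-0.001  0.001 -1.   ] car [-0.1917 -0.2944] F [-0.3  0.7  0.1] open 0.0758
(np.int64(62), array([-0.11830399, -0.02595394]))
[ 0.6056 -0.3425  0.085 ] [363.8 139.8] 324 0.0237 0.0854
[ 0.5356 -0.2187  0.085 ] [317.3 166.9] 289 0.0232 0.0856
[ 0.5338 -0.3414  0.085 ] [364.3 167. ] 322 0.0239 0.0854
```

View pics/b2.png

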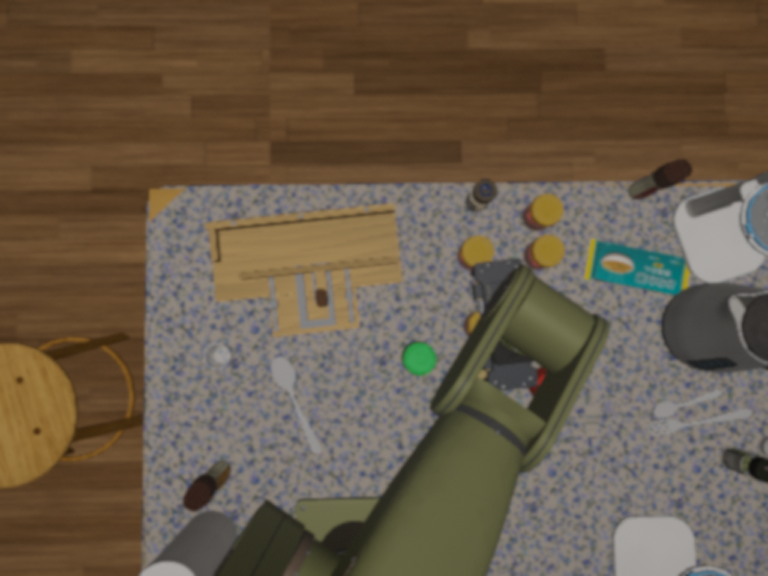

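View pics/b2s.png

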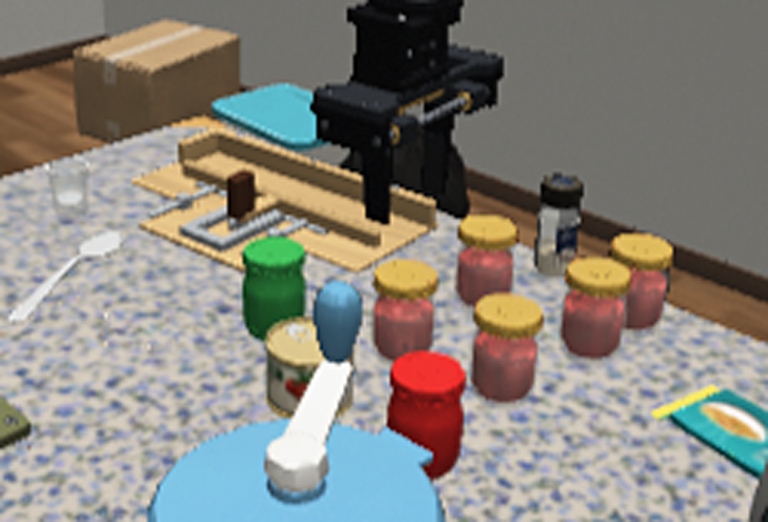

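The bar is hooked with nothing holding it: top picture, handle at (321,298), giving draw ≈0.055 and keeper ≈0.025. Next is the nearest jar, at (483,325).

Request:
jog_arm(targets=[[-0.14, -0.09, -0.6, 0, 0, 0, 76], [0, 0, -0.8, 0, 0, 0, 76], [0, 0, -0.8, 0, 0, 0, 76], [0, 0, -0.8, 0, 0, 0, 76], [0, 0, -0.8, 0, 0, 0, 76], [0, 0, -0.6, 0, 0, 0, 76], [0, 0, 0, 0, 0, 0, 76], [0, 0, 0, 0, 0, 0, 40], [0, 0, 0, 0, 0, 0, 40], [0, 0, 0, 0, 0, 0, 40], [0, 0, 0, 0, 0, 0, 40], [0, 0, 0, 0, 0, 0, 40]], grip_force=25)

```text
time: 10.03
tcp_pos: [0.4076, -0.2279, 0.0397]
orientation: [0.001, 0.673, 0.74, 0.0]
wrist_force: [-0.9, 1.3, 3.5]
opening: 0.057
```

```bash
python3 - <<'E'
from h import *
s=st(); print(np.round(c2w(0.0005,.1245),4), s["joint_positions"].round(2))
E
```

```text
t 10.03 tcp [ 0.4076 -0.2279  0.0397] jaw 5.46 zax [ 0.002 -0.001 -1.   ] car [-0.1943 -0.2975] F [-0.9  1.3  3.5] open 0.057
[0.5637 0.2099] [-0.62 -0.11  2.2   0.    1.05 -0.72]
```

Request:
jog_arm(targets=[[0, 0, 0.3, 0, 0, 0, 40], [0, 0, 0.7, 0, 0, 0, 40], [0, 0, 0.9, 0, 0, 0, 40], [0, 0, 0.9, 0, 0, 0, 40], [0, 0, 0.9, 0, 0, 0, 40], [0.2, 0.6, 0.9, 0, 0, 0, 40], [0.31, 0.88, 0.2, 0, 0, 0, 40], [0.31, 0.88, 0, 0, 0, 0, 40], [0.31, 0.88, 0, 0, 0, 0, 40], [0.31, 0.88, 0, 0, 0, 0, 40], [0.31, 0.88, 0, 0, 0, 0, 40], [0.31, 0.88, 0, 0, 0, 0, 40]])

```text
time: 11.03
tcp_pos: [0.4577, -0.079, 0.1578]
orientation: [-0.0, 0.673, 0.74, -0.0]
wrist_force: [0.0, -0.2, -4.2]
opening: 0.057
```

Request:
jog_arm(targets=[[0.31, 0.88, 0, 0, 0, 0, 40], [0.31, 0.88, 0, 0, 0, 0, 40], [0.31, 0.88, 0, 0, 0, 0, 40], [0.31, 0.88, 0, 0, 0, 0, 40], [0.31, 0.88, 0, 0, 0, 0, 40], [0.31, 0.88, 0, 0, 0, 0, 40], [0.31, 0.88, 0, 0, 0, 0, 40], [0.31, 0.88, 0, 0, 0, 0, 40], [0.31, 0.88, 0, 0, 0, 0, 40], [0.31, 0.88, 0, 0, 0, 0, 40], [0, 0, 0, 0, 0, 0, 40], [0, 0, 0, 0, 0, 0, 40]])

```text
time: 12.03
tcp_pos: [0.5351, 0.1403, 0.1576]
orientation: [-0.0, 0.672, 0.741, -0.001]
wrist_force: [0.1, -0.3, -2.8]
opening: 0.0568
```

```bash
cat >> h.py <<'E'
def to(x,y,z,jaw=5.15):
    s=st(); p=s["tcp_pos"]; w=c2w(x,y); R=Ro.from_quat(s["orientation"],scalar_first=True).as_matrix(); j=np.degrees(np.arctan2(R[1,1],R[0,1]))
    print("need units",np.round(np.array([w[0]-p[0],w[1]-p[1],z-p[2]])/.025,2),"turn",round(np.radians(jaw-j)/.08,2))
E
python3 - <<'E'
from h import *
to(-.001,.122,.046)
E
```

```text
t 12.03 tcp [0.5351 0.1403 0.1576] jaw 5.56 zax [-0.002 -0.001 -1.   ] car [-0.0343  0.0577] F [ 0.1 -0.3 -2.8] open 0.0568
need units [ 1.09  2.68 -4.46] turn -0.09
```

Request:
jog_arm(targets=[[0.36, 0.9, 0, 0, 0, -0.09, 40], [0.36, 0.9, 0, 0, 0, 0, 40], [0.37, 0.88, 0, 0, 0, 0, 40], [0, 0, -0.8, 0, 0, 0, 40], [0, 0, -0.8, 0, 0, 0, 40], [0, 0, -0.8, 0, 0, 0, 40], [0, 0, -0.8, 0, 0, 0, 40], [0, 0, -0.8, 0, 0, 0, 40], [0, 0, -0.25, 0, 0, 0, 40], [0, 0, 0, 0, 0, 0, 40], [0, 0, 0, 0, 0, 0, 40]])

```text
time: 12.95
tcp_pos: [0.5629, 0.2061, 0.0522]
orientation: [-0.0, 0.676, 0.737, -0.0]
wrist_force: [0.0, 1.0, -2.2]
opening: 0.0566
```

```bash
python3 - <<'E'
from h import *
to(0.0005,.1245,.046)
E
```

```text
t 12.95 tcp [0.5629 0.2061 0.0522] jaw 5.0 zax [-0. -0. -1.] car [-0.0007  0.1207] F [ 0.   1.  -2.2] open 0.0566
need units [ 0.03  0.15 -0.25] turn 0.03
```

Request:
jog_arm(targets=[[0, 0, -0.13, 0, 0, 0, 40], [0, 0, -0.1, 0, 0, 0, 40], [-0.01, 0.1, 0, 0, 0, 0, 40], [-0.01, 0.08, 0, 0, 0, 0, 40], [0, 0, 0, 0, 0, 0, 40], [0, 0, 0, 0, 0, 0, 40]])

```text
time: 13.45
tcp_pos: [0.5626, 0.2115, 0.0465]
orientation: [0.0, 0.675, 0.738, 0.0]
wrist_force: [0.0, 0.2, -2.3]
opening: 0.0571
```

```bash
python3 - <<'E'
from h import *
to(0.001,.126,.046)
E
```

```text
t 13.45 tcp [0.5626 0.2115 0.0465] jaw 5.07 zax [ 0.001  0.    -1.   ] car [-0.0005  0.1262] F [ 0.   0.2 -2.3] open 0.0571
need units [ 0.06 -0.   -0.02] turn 0.02
```

Request:
jog_arm(targets=[[0.06, 0.06, -0.01, 0, 0, 0, 40], [0.03, 0.06, 0, 0, 0, 0, 40], [0, 0, 0, 0, 0, 0, 40], [0, 0, 0, 0, 0, 0, 40]])

```text
time: 13.78
tcp_pos: [0.5647, 0.2143, 0.0458]
orientation: [-0.0, 0.675, 0.738, -0.0]
wrist_force: [-0.2, -0.6, -3.2]
opening: 0.0573
```

```bash
python3 - <<'E'
from h import *
to(0.001,.126,.046)
E
```

```text
t 13.78 tcp [0.5647 0.2143 0.0458] jaw 5.04 zax [-0.  0. -1.] car [0.0018 0.1288] F [-0.2 -0.6 -3.2] open 0.0573
need units [-0.02 -0.11  0.01] turn 0.02
```

Request:
jog_arm(targets=[[0.03, 0.06, -0.01, 0, 0, 0, 40], [0, 0, 0, 0, 0, 0, 40], [0, 0, 0, 0, 0, 0, 40]])

```text
time: 14.03
tcp_pos: [0.565, 0.2152, 0.0457]
orientation: [-0.0, 0.675, 0.737, -0.001]
wrist_force: [-3.5, -2.7, 1.1]
opening: 0.0568
```

Request:
jog_arm(targets=[[0, 0.06, 0, 0, 0, 0, 40], [0, 0, 0, 0, 0, 0, 40], [0, 0, 0, 0, 0, 0, 40]])

```text
time: 14.28
tcp_pos: [0.565, 0.2157, 0.0458]
orientation: [0.001, 0.675, 0.738, -0.002]
wrist_force: [-4.4, -7.0, 2.0]
opening: 0.0572
```

```bash
python3 - <<'E'
from h import *
to(0.001,.126,.046)
f=grab("scene"); save(f,"c1s",(180,120,320,220))
E
```

```text
t 14.28 tcp [0.565  0.2157 0.0458] jaw 5.07 zax [-0.002 -0.003 -1.   ] car [0.0022 0.1301] F [-4.4 -7.   2. ] open 0.0572
need units [-0.04 -0.17  0.01] turn 0.02
```

View pics/c1s.png

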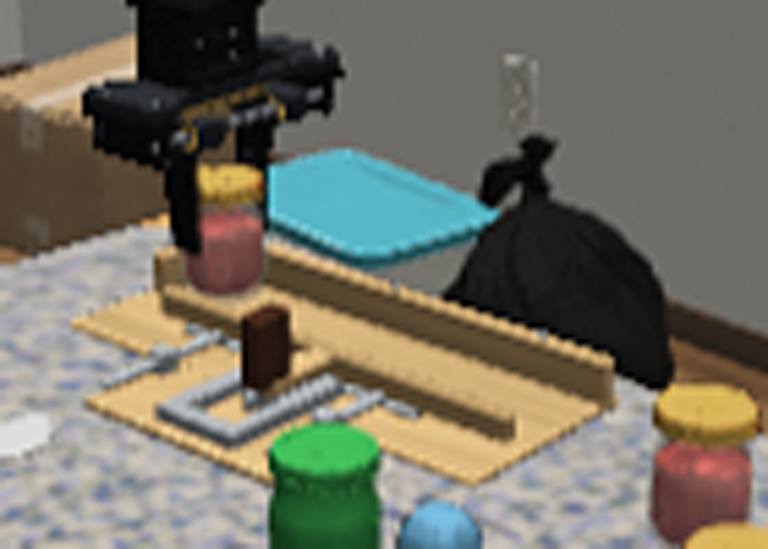

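Request:
jog_arm(targets=[[0, -0.04, -0.01, 0, 0, 0, 40], [0, 0, 0, 0, 0, 0, 72], [0, 0, 0, 0, 0, 0, 72], [0, 0, 0, 0, 0, 0, 72], [0, 0, 0.5, 0, 0, 0, 72], [0, 0, 0.9, 0, 0, 0, 72], [0, 0, 0.9, 0, 0, 0, 72], [0, 0, 0.9, 0, 0, 0, 72], [0, 0, 0.9, 0, 0, 0, 72], [0, 0, 0.5, 0, 0, 0, 72], [-0.2, -0.9, 0, 0, 0, 0, 72], [-0.24, -0.9, 0, 0, 0, 0, 72]])

```text
time: 15.33
tcp_pos: [0.5557, 0.1719, 0.163]
orientation: [0.001, 0.675, 0.738, 0.002]
wrist_force: [-0.7, -0.3, -0.3]
opening: 0.0721
```

Request:
jog_arm(targets=[[-0.24, -0.9, 0, 0, 0, 0, 72], [-0.24, -0.9, 0, 0, 0, 0, 72], [-0.24, -0.9, 0, 0, 0, 0, 72], [-0.24, -0.9, 0, 0, 0, 0, 72], [-0.24, -0.9, 0, 0, 0, 0, 72], [-0.24, -0.9, 0, 0, 0, 0, 72], [-0.24, -0.9, 0, 0, 0, 0, 72], [-0.24, -0.9, 0, 0, 0, 0, 72], [-0.24, -0.9, 0, 0, 0, 0, 72], [-0.24, -0.9, 0, 0, 0, 0, 72], [-0.24, -0.9, 0, 0, 0, 0, 72], [-0.24, -0.9, 0, 0, 0, 0, 72]])

```text
time: 16.33
tcp_pos: [0.4823, -0.0997, 0.161]
orientation: [0.001, 0.675, 0.738, 0.0]
wrist_force: [-0.7, 0.3, 0.7]
opening: 0.0721
```

```bash
python3 - <<'E'
from h import *
st(); f=grab("top"); save(f,"c2",(110,90,410,290));print(handle(f))
for o in lids(f): print(*o)
for o in lids(f,.091): print(o[0],w2c(o[0]))
# spice jar
P=cloud(f); m=(P[...,2]>.095)&(P[...,2]<.115)&(P[...,0]>.55)&(P[...,1]<-.15)&(P[...,1]>-.3); print("spice",P[m].mean(0),m.sum())
E
```

```text
t 16.33 tcp [ 0.4823 -0.0997  0.161 ] jaw 5.05 zax [ 0.001 -0.    -1.   ] car [-0.1084 -0.1766] F [-0.7  0.3  0.7] open 0.0721
(np.int64(63), array([-0.11831024, -0.0258596 ]))
[ 0.6053 -0.3422  0.085 ] [363.7 139.9] 323 0.0236 0.0855
[0.5635 0.2128 0.085 ] [149.5 158.2] 383 0.0258 0.0918
[ 0.5336 -0.3416  0.085 ] [364.4 167.1] 318 0.0239 0.0854
[ 0.4209 -0.3278  0.085 ] [360.7 210.6] 329 0.024 0.0855
[ 0.6041 -0.3403  0.091 ] [-0.00868373 -0.42714532]
[0.5626 0.2112 0.091 ] [-0.00050305  0.12585339]
[ 0.5329 -0.3398  0.091 ] [-0.07955131 -0.42025508]
[ 0.4209 -0.3261  0.091 ] [-0.18986905 -0.39655516]
spice [ 0.63616728 -0.23341744  0.10549729] 207
```

View pics/c2.png

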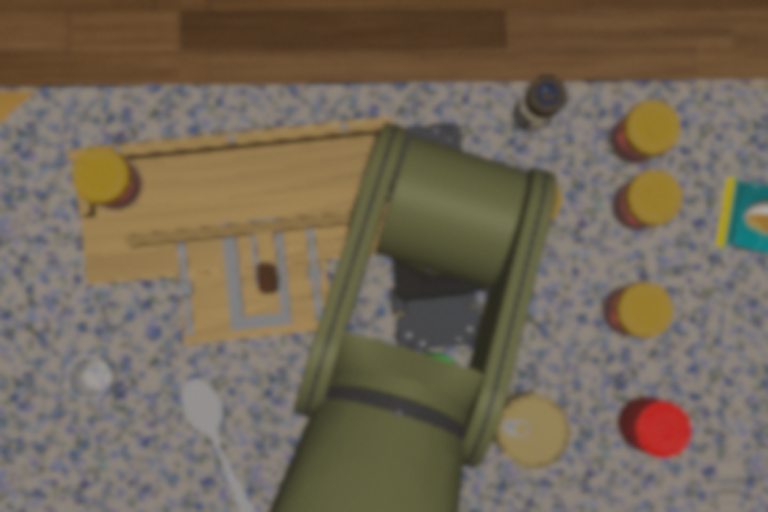

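Request:
jog_arm(targets=[[0.35, -0.8, 0, 0, 0, 0, 74], [0.35, -0.8, 0, 0, 0, 0, 74], [0.35, -0.8, 0, 0, 0, 0, 74], [0.35, -0.8, 0, 0, 0, 0, 74], [0.35, -0.8, 0, 0, 0, 0, 74], [0.35, -0.7, -0.6, 0, 0, 0, 74], [0, 0, -0.8, 0, 0, 0, 74], [0, 0, 0, 0, 0, 0, 74], [0, 0, 0, 0, 0, 0, 74], [0, 0, 0, 0, 0, 0, 74]])

```text
time: 17.22
tcp_pos: [0.5351, -0.2159, 0.1262]
orientation: [0.0, 0.675, 0.738, 0.0]
wrist_force: [0.7, -0.4, -0.7]
opening: 0.0741
```

```bash
cat >> h.py <<'E'
def tow(x,y,z,jaw=5.15):
    c=w2c([x,y]); to(c[0],c[1],z,jaw)
E
python3 - <<'E'
from h import *
tow(.535,-.2195,.039)
E
```

```text
t 17.22 tcp [ 0.5351 -0.2159  0.1262] jaw 5.06 zax [ 0.001 -0.    -1.   ] car [-0.0662 -0.2971] F [ 0.7 -0.4 -0.7] open 0.0741
need units [-0.01 -0.14 -3.49] turn 0.02
```

Request:
jog_arm(targets=[[0, -0.14, -0.7, 0, 0, 0, 74], [0, 0, -0.8, 0, 0, 0, 74], [0, 0, -0.8, 0, 0, 0, 74], [0, 0, -0.8, 0, 0, 0, 74], [0, 0, -0.37, 0, 0, 0, 74], [0, 0, 0, 0, 0, 0, 74], [0, 0, 0, 0, 0, 0, 40], [0, 0, 0, 0, 0, 0, 40], [0, 0, 0, 0, 0, 0, 40], [0, 0, 0, 0, 0, 0, 40], [0, 0, 0, 0, 0, 0, 40]])

```text
time: 18.13
tcp_pos: [0.5361, -0.2204, 0.0406]
orientation: [0.001, 0.675, 0.738, 0.0]
wrist_force: [0.2, 0.6, 6.9]
opening: 0.0573
```

```bash
python3 - <<'E'
from h import *
to(0,.064,.16)
E
```

```text
t 18.13 tcp [ 0.5361 -0.2204  0.0406] jaw 5.04 zax [ 0.003 -0.001 -1.   ] car [-0.0657 -0.3016] F [0.2 0.6 6.9] open 0.0573
need units [ 1.3  14.8   4.78] turn 0.02
```

Request:
jog_arm(targets=[[0, 0, 0.3, 0, 0, 0, 40], [0, 0, 0.7, 0, 0, 0, 40], [0, 0, 0.9, 0, 0, 0, 40], [0, 0, 0.9, 0, 0, 0, 40], [0, 0, 0.9, 0, 0, 0, 40], [0, 0.5, 0.9, 0, 0, 0, 40], [0.07, 0.87, 0.2, 0, 0, 0, 40], [0.07, 0.87, 0, 0, 0, 0, 40], [0.07, 0.87, 0, 0, 0, 0, 40], [0.07, 0.87, 0, 0, 0, 0, 40], [0.07, 0.87, 0, 0, 0, 0, 40], [0.07, 0.87, 0, 0, 0, 0, 40]])

```text
time: 19.13
tcp_pos: [0.5444, -0.0756, 0.1577]
orientation: [-0.001, 0.675, 0.737, -0.0]
wrist_force: [0.9, 0.6, -3.4]
opening: 0.0571
```

Request:
jog_arm(targets=[[0.09, 0.87, 0, 0, 0, 0, 40], [0.09, 0.87, 0, 0, 0, 0, 40], [0.09, 0.87, 0, 0, 0, 0, 40], [0.09, 0.87, 0, 0, 0, 0, 40], [0.09, 0.87, 0, 0, 0, 0, 40], [0.09, 0.87, 0, 0, 0, 0, 40], [0.09, 0.87, 0, 0, 0, 0, 40], [0.09, 0.87, 0, 0, 0, 0, 40], [0.09, 0.87, 0, 0, 0, 0, 40], [0.07, 0.7, 0, 0, 0, 0, 40], [0, 0, 0, 0, 0, 0, 40], [0, 0, 0, 0, 0, 0, 40]])

```text
time: 20.13
tcp_pos: [0.5665, 0.137, 0.1577]
orientation: [-0.0, 0.675, 0.738, -0.001]
wrist_force: [0.3, -1.3, -4.8]
opening: 0.0571
```

```bash
python3 - <<'E'
from h import *
to(0,.064,.05)
E
```

```text
t 20.13 tcp [0.5665 0.137  0.1577] jaw 5.14 zax [-0.002 -0.001 -1.   ] car [-0.0032  0.0516] F [ 0.3 -1.3 -4.8] open 0.0571
need units [ 0.08  0.51 -4.31] turn 0.0
```

Request:
jog_arm(targets=[[0.1, 0.4, -0.5, 0, 0, 0, 40], [0, 0, -0.8, 0, 0, 0, 40], [0, 0, -0.8, 0, 0, 0, 40], [0, 0, -0.8, 0, 0, 0, 40], [0, 0, -0.8, 0, 0, 0, 40], [0, 0, -0.5, 0, 0, 0, 40], [0, 0, -0.2, 0, 0, 0, 40], [0, 0, 0, 0, 0, 0, 40], [0, 0, 0, 0, 0, 0, 40], [0, 0.1, 0, 0, 0, 0, 40], [0, 0, 0, 0, 0, 0, 40], [0, 0, 0, 0, 0, 0, 40]])

```text
time: 21.13
tcp_pos: [0.5703, 0.1492, 0.0492]
orientation: [0.0, 0.675, 0.738, 0.0]
wrist_force: [-0.5, 0.4, -3.6]
opening: 0.0574
```

```bash
python3 - <<'E'
from h import *
to(0.0022,.0724,.0466)
E
```

```text
t 21.13 tcp [0.5703 0.1492 0.0492] jaw 5.05 zax [ 0.001  0.    -1.   ] car [0.0016 0.0634] F [-0.5  0.4 -3.6] open 0.0574
need units [-0.01  0.36 -0.1 ] turn 0.02
```

Request:
jog_arm(targets=[[0, 0, -0.09, 0, 0, 0, 40], [-0.01, 0.1, 0, 0, 0, 0, 40], [-0.01, 0.08, 0, 0, 0, 0, 40], [0, 0, 0, 0, 0, 0, 40], [0, 0, 0, 0, 0, 0, 40]])

```text
time: 21.55
tcp_pos: [0.5694, 0.1538, 0.0465]
orientation: [-0.0, 0.675, 0.738, 0.0]
wrist_force: [-0.3, 1.1, -2.9]
opening: 0.0572
```

Request:
jog_arm(targets=[[0.02, 0.06, 0, 0, 0, 0, 40], [0, 0, 0, 0, 0, 0, 40], [0, 0, 0, 0, 0, 0, 40]])

```text
time: 21.8
tcp_pos: [0.5699, 0.1551, 0.0465]
orientation: [-0.0, 0.675, 0.738, 0.0]
wrist_force: [-0.6, 0.9, -2.0]
opening: 0.0575
```

Request:
jog_arm(targets=[[0.02, 0.06, 0, 0, 0, 0, 40], [0, 0, 0, 0, 0, 0, 40], [0, 0, 0, 0, 0, 0, 40]])

```text
time: 22.05
tcp_pos: [0.57, 0.1562, 0.0464]
orientation: [-0.0, 0.675, 0.738, -0.001]
wrist_force: [-3.1, -2.3, -0.1]
opening: 0.0569
```

```bash
python3 - <<'E'
from h import *
to(0.0022,.0724,.0466)
E
```

```text
t 22.05 tcp [0.57   0.1562 0.0464] jaw 5.05 zax [-0.001 -0.001 -1.   ] car [0.0019 0.0704] F [-3.1 -2.3 -0.1] open 0.0569
need units [0.01 0.08 0.01] turn 0.02
```

Request:
jog_arm(targets=[[0, 0.05, 0, 0, 0, 0, 40], [0, 0, 0, 0, 0, 0, 40], [0, -0.03, 0, 0, 0, 0, 40], [0, 0, 0, 0, 0, 0, 72], [0, 0, 0, 0, 0, 0, 72], [0, 0, 0, 0, 0, 0, 72], [0, 0, 0.5, 0, 0, 0, 72], [0, 0, 0.9, 0, 0, 0, 72], [0, 0, 0.9, 0, 0, 0, 72], [0, 0, 0.9, 0, 0, 0, 72], [0, 0, 0.9, 0, 0, 0, 72], [-0.3, -0.8, 0.4, 0, 0, 0, 72]])

```text
time: 23.05
tcp_pos: [0.566, 0.1393, 0.1646]
orientation: [0.002, 0.674, 0.738, 0.004]
wrist_force: [0.4, -0.8, 1.1]
opening: 0.0719
```

Request:
jog_arm(targets=[[-0.3, -0.9, 0, 0, 0, 0, 72], [-0.3, -0.9, 0, 0, 0, 0, 72], [-0.3, -0.9, 0, 0, 0, 0, 72], [-0.3, -0.9, 0, 0, 0, 0, 72], [-0.3, -0.9, 0, 0, 0, 0, 72], [-0.3, -0.9, 0, 0, 0, 0, 72], [-0.3, -0.9, 0, 0, 0, 0, 72], [-0.3, -0.9, 0, 0, 0, 0, 72], [-0.3, -0.9, 0, 0, 0, 0, 72], [-0.3, -0.9, 0, 0, 0, 0, 72], [-0.3, -0.9, 0, 0, 0, 0, 72], [-0.3, -0.9, 0, 0, 0, 0, 72]])

```text
time: 24.05
tcp_pos: [0.4732, -0.1342, 0.1605]
orientation: [0.001, 0.675, 0.738, 0.001]
wrist_force: [1.1, -0.6, -0.3]
opening: 0.0721
```

```bash
cat >> h.py <<'E'
def rep(name,crop=(110,90,410,290)):
    f=grab("top"); save(f,name,crop); print("handle",handle(f))
    for o in lids(f):
        z=.091 if o[4]>.0885 else .085
        p=lids_p(f,o,z); print("px",o[1],"area",o[2],"z",o[4],"w",np.round(p[:2],4),"car",np.round(w2c(p),4))
    return f
def lids_p(f,o,z): return pt(f,o[1][0],o[1][1],z)
E
python3 - <<'E'
from h import *
rep("d1")
tow(.421,-.329,.16)
E
```

```text
handle (np.int64(63), array([-0.11845913, -0.02584286]))
px [363.7 139.7] area 323 z 0.0854 w [ 0.6057 -0.3423] car [-0.0073 -0.4293]
px [160.7 157.1] area 779 z 0.0918 w [0.5652 0.1829] car [-0.0004  0.0975]
px [364.3 167.1] area 321 z 0.0856 w [ 0.5336 -0.3413] car [-0.079  -0.4218]
px [360.7 210.6] area 333 z 0.0855 w [ 0.4209 -0.3278] car [-0.19   -0.3983]
t 24.1 tcp [ 0.4723 -0.1372  0.1605] jaw 4.92 zax [ 0.002 -0.004 -1.   ] car [-0.1218 -0.2131] F [ 0.1 -2.  -0.3] open 0.0722
need units [-2.05 -7.67 -0.02] turn 0.05
```

View pics/d1.png

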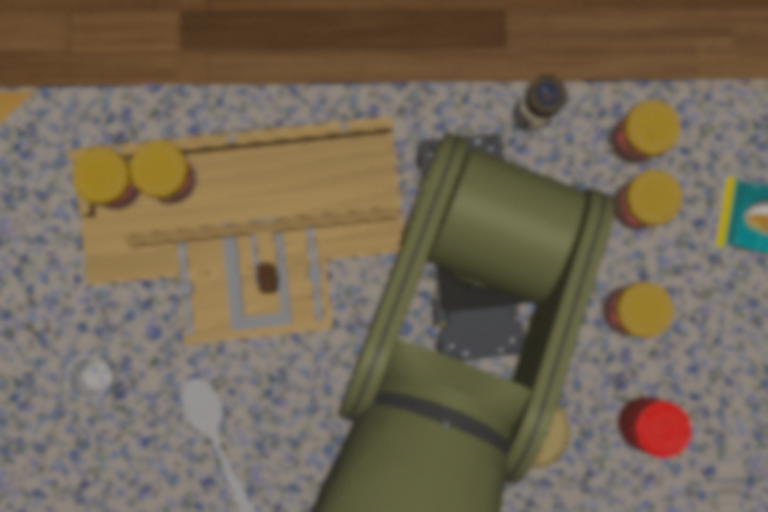

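Request:
jog_arm(targets=[[-0.22, -0.84, 0, 0, 0, 0, 74], [-0.22, -0.84, 0, 0, 0, 0, 74], [-0.22, -0.84, 0, 0, 0, 0, 74], [-0.22, -0.84, 0, 0, 0, 0, 74], [-0.22, -0.84, 0, 0, 0, 0, 74], [-0.22, -0.84, 0, 0, 0, 0, 74], [-0.22, -0.84, 0, 0, 0, 0, 74], [-0.22, -0.84, -0.6, 0, 0, 0, 74], [-0.2, -0.84, -0.8, 0, 0, 0, 74], [0, 0, 0, 0, 0, 0, 74], [0, 0, 0, 0, 0, 0, 74], [0, 0, 0, 0, 0, 0, 74]])

```text
time: 25.1
tcp_pos: [0.4245, -0.3219, 0.125]
orientation: [0.001, 0.675, 0.737, 0.0]
wrist_force: [-0.7, -0.2, 0.7]
opening: 0.074
```

```bash
python3 - <<'E'
from h import *
tow(.4217,-.329,.039)
E
```

```text
t 25.1 tcp [ 0.4245 -0.3219  0.125 ] jaw 5.03 zax [ 0.001 -0.001 -1.   ] car [-0.1859 -0.3927] F [-0.7 -0.2  0.7] open 0.074
need units [-0.11 -0.28 -3.44] turn 0.03
```

Request:
jog_arm(targets=[[-0.11, -0.27, -0.7, 0, 0, 0, 74], [0, 0, -0.8, 0, 0, 0, 74], [0, 0, -0.8, 0, 0, 0, 74], [0, 0, -0.8, 0, 0, 0, 74], [0, 0, -0.32, 0, 0, 0, 74], [0, 0, 0, 0, 0, 0, 74], [0, 0, 0, 0, 0, 0, 40], [0, 0, 0, 0, 0, 0, 40], [0, 0, 0, 0, 0, 0, 40], [0, 0, 0, 0, 0, 0, 40], [0, 0, 0, 0, 0, 0, 40]])

```text
time: 26.02
tcp_pos: [0.4221, -0.3296, 0.0403]
orientation: [0.001, 0.675, 0.737, 0.0]
wrist_force: [0.2, 1.2, 7.2]
opening: 0.0574
```

```bash
python3 - <<'E'
from h import *
to(0.001,.003,.16)
E
```

```text
t 26.02 tcp [ 0.4221 -0.3296  0.0403] jaw 5.04 zax [ 0.002 -0.002 -1.   ] car [-0.189  -0.4002] F [0.2 1.2 7.2] open 0.0574
need units [ 6.12 16.74  4.79] turn 0.02
```

Request:
jog_arm(targets=[[0, 0, 0.3, 0, 0, 0, 40], [0, 0, 0.7, 0, 0, 0, 40], [0, 0, 0.9, 0, 0, 0, 40], [0, 0, 0.9, 0, 0, 0, 40], [0, 0, 0.9, 0, 0, 0, 40], [0.32, 0.88, 0.9, 0, 0, 0, 40], [0.32, 0.88, 0.2, 0, 0, 0, 40], [0.32, 0.88, 0, 0, 0, 0, 40], [0.32, 0.88, 0, 0, 0, 0, 40], [0.32, 0.88, 0, 0, 0, 0, 40], [0.32, 0.88, 0, 0, 0, 0, 40], [0.32, 0.88, 0, 0, 0, 0, 40]])

```text
time: 27.02
tcp_pos: [0.4764, -0.1733, 0.1574]
orientation: [-0.001, 0.675, 0.737, -0.0]
wrist_force: [0.4, -0.3, -5.0]
opening: 0.0571
```

Request:
jog_arm(targets=[[0.32, 0.88, 0, 0, 0, 0, 40], [0.32, 0.88, 0, 0, 0, 0, 40], [0.32, 0.88, 0, 0, 0, 0, 40], [0.32, 0.88, 0, 0, 0, 0, 40], [0.32, 0.88, 0, 0, 0, 0, 40], [0.32, 0.88, 0, 0, 0, 0, 40], [0.32, 0.88, 0, 0, 0, 0, 40], [0.32, 0.88, 0, 0, 0, 0, 40], [0.32, 0.88, 0, 0, 0, 0, 40], [0.32, 0.88, 0, 0, 0, 0, 40], [0, 0, 0, 0, 0, 0, 40], [0, 0, 0, 0, 0, 0, 40]])

```text
time: 28.02
tcp_pos: [0.5563, 0.0461, 0.1573]
orientation: [-0.001, 0.675, 0.738, -0.001]
wrist_force: [0.1, -0.5, -4.1]
opening: 0.0571
```

```bash
python3 - <<'E'
from h import *
to(0.001,.003,.05)
E
```

```text
t 28.02 tcp [0.5563 0.0461 0.1573] jaw 5.15 zax [-0.002 -0.    -1.   ] car [-0.0216 -0.0381] F [ 0.1 -0.5 -4.1] open 0.0571
need units [ 0.75  1.72 -4.29] turn -0.0
```

Request:
jog_arm(targets=[[0.38, 0.86, 0, 0, 0, 0, 40], [0.38, 0.86, -0.3, 0, 0, 0, 40], [0, 0, -0.8, 0, 0, 0, 40], [0, 0, -0.8, 0, 0, 0, 40], [0, 0, -0.8, 0, 0, 0, 40], [0, 0, -0.8, 0, 0, 0, 40], [0, 0, -0.6, 0, 0, 0, 40], [0, 0, -0.2, 0, 0, 0, 40], [0, 0, 0, 0, 0, 0, 40], [0, 0, 0, 0, 0, 0, 40]])

```text
time: 28.85
tcp_pos: [0.5761, 0.0876, 0.0511]
orientation: [-0.0, 0.676, 0.737, -0.0]
wrist_force: [0.3, 0.0, -3.8]
opening: 0.0574
```

```bash
python3 - <<'E'
from h import *
to(0.0022,.0128,.0464)
E
```

```text
t 28.85 tcp [0.5761 0.0876 0.0511] jaw 4.99 zax [-0. -0. -1.] car [0.0019 0.0015] F [ 0.3  0.  -3.8] open 0.0574
need units [-0.03  0.45 -0.19] turn 0.03
```

Request:
jog_arm(targets=[[0, 0, -0.17, 0, 0, 0, 40], [-0.02, 0.12, 0, 0, 0, 0, 40], [-0.02, 0.12, 0, 0, 0, 0, 40], [0, 0.06, 0, 0, 0, 0, 40], [0, 0, 0, 0, 0, 0, 40], [0, 0, 0, 0, 0, 0, 40]])

```text
time: 29.35
tcp_pos: [0.5755, 0.0961, 0.0471]
orientation: [0.0, 0.675, 0.738, 0.0]
wrist_force: [-0.8, -0.6, -4.4]
opening: 0.057
```

Request:
jog_arm(targets=[[0.02, 0.06, 0, 0, 0, 0, 40], [0, 0, 0, 0, 0, 0, 40], [0, 0, 0, 0, 0, 0, 40]])

```text
time: 29.6
tcp_pos: [0.5755, 0.0973, 0.0467]
orientation: [-0.0, 0.675, 0.738, -0.0]
wrist_force: [-1.7, 0.8, -3.5]
opening: 0.0569
```

Request:
jog_arm(targets=[[0.02, 0.06, 0, 0, 0, 0, 40], [0, 0, 0, 0, 0, 0, 40], [0, 0, 0, 0, 0, 0, 40]])

```text
time: 29.85
tcp_pos: [0.5755, 0.0986, 0.0463]
orientation: [-0.001, 0.675, 0.738, -0.001]
wrist_force: [-3.7, -1.3, -1.9]
opening: 0.0572
```

```bash
python3 - <<'E'
from h import *
to(0.0022,.0128,.0464)
E
```

```text
t 29.85 tcp [0.5755 0.0986 0.0463] jaw 5.04 zax [-0.002 -0.    -1.   ] car [0.0022 0.0126] F [-3.7 -1.3 -1.9] open 0.0572
need units [-0.    0.01  0.  ] turn 0.02
```

Request:
jog_arm(targets=[[0, 0.06, 0, 0, 0, 0, 40], [0, 0, 0, 0, 0, 0, 40], [0, 0, 0, 0, 0, 0, 40]])

```text
time: 30.1
tcp_pos: [0.5754, 0.1, 0.0463]
orientation: [-0.0, 0.675, 0.738, -0.001]
wrist_force: [-4.2, -2.4, -1.4]
opening: 0.0573
```

```bash
python3 - <<'E'
from h import *
to(0.0022,.0128,.0464)
E
```

```text
t 30.1 tcp [0.5754 0.1    0.0463] jaw 5.04 zax [-0.002 -0.001 -1.   ] car [0.0023 0.0139] F [-4.2 -2.4 -1.4] open 0.0573
need units [ 0.   -0.05  0.  ] turn 0.02
```

Request:
jog_arm(targets=[[-0.03, 0.04, 0, 0, 0, 0, 40], [0, 0, 0, 0, 0, 0, 40], [0, 0, 0, 0, 0, 0, 40]])

```text
time: 30.35
tcp_pos: [0.5753, 0.1004, 0.0464]
orientation: [0.0, 0.675, 0.738, -0.001]
wrist_force: [-3.4, -4.5, -4.0]
opening: 0.0573
```

Request:
jog_arm(targets=[[0, -0.03, 0, 0, 0, 0, 40], [0, 0, 0, 0, 0, 0, 72], [0, 0, 0, 0, 0, 0, 72], [0, 0, 0, 0, 0, 0, 72], [0, 0, 0.5, 0, 0, 0, 72], [0, 0, 0.9, 0, 0, 0, 72], [0, 0, 0.9, 0, 0, 0, 72], [0, 0, 0.9, 0, 0, 0, 72], [0, 0, 0.9, 0, 0, 0, 72], [0, -0.8, 0.4, 0, 0, -0.98, 72], [0, -0.9, 0, 0, 0, -0.98, 72], [0, -0.9, 0, 0, 0, -0.98, 72]])

```text
time: 31.35
tcp_pos: [0.5772, 0.0353, 0.163]
orientation: [0.002, 0.758, 0.652, 0.002]
wrist_force: [0.2, -0.6, 0.2]
opening: 0.0719
```

Request:
jog_arm(targets=[[-0.2, -0.9, 0, 0, 0, -0.98, 72], [-0.2, -0.9, 0, 0, 0, -0.98, 72], [-0.2, -0.9, 0, 0, 0, -0.98, 72], [-0.2, -0.9, 0, 0, 0, -0.98, 72], [-0.2, -0.9, 0, 0, 0, -0.98, 72], [-0.2, -0.9, 0, 0, 0, -0.98, 72], [-0.2, -0.9, 0, 0, 0, -0.98, 72], [-0.2, -0.9, 0, 0, 0, -0.98, 72], [0, 0, 0, 0, 0, -0.98, 72], [0, 0, 0, 0, 0, -0.98, 72]])

```text
time: 32.18
tcp_pos: [0.5361, -0.146, 0.1613]
orientation: [0.001, 0.95, 0.311, 0.001]
wrist_force: [-0.2, 0.3, -0.4]
opening: 0.0723
```

```bash
python3 - <<'E'
from h import *
rep("e1")
tow(.5345,-.343,.16,-84.85)
E
```

```text
handle (np.int64(62), array([-0.1184159 , -0.02599375]))
px [364.1 139.9] area 320 z 0.0854 w [ 0.6051 -0.3434] car [-0.0079 -0.4303]
px [171.7 156.1] area 1159 z 0.0917 w [0.5675 0.1551] car [-0.0007  0.0695]
px [364.3 167. ] area 326 z 0.0853 w [ 0.5339 -0.3413] car [-0.0787 -0.4218]
t 32.23 tcp [ 0.5362 -0.1455  0.1612] jaw -53.8 zax [ 0.003 -0.001 -1.   ] car [-0.0588 -0.2271] F [-0.1  0.5 -0.2] open 0.0722
need units [-0.07 -7.9  -0.05] turn -6.77
```

View pics/e1.png

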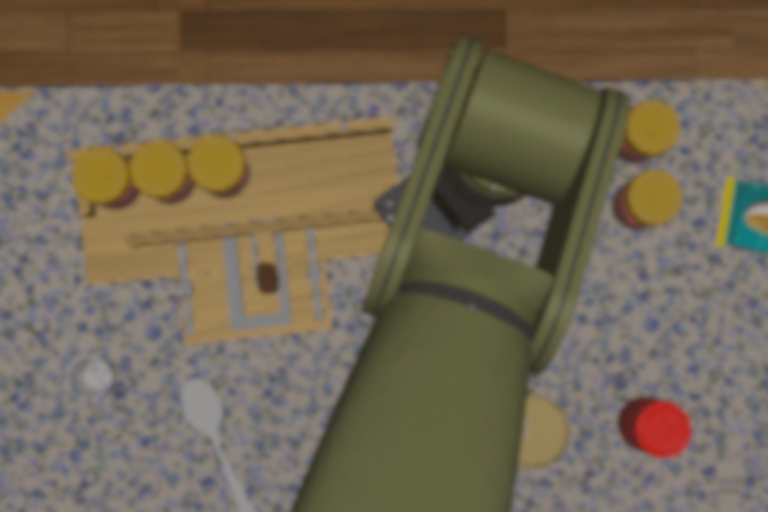

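Request:
jog_arm(targets=[[0, -0.88, 0, 0, 0, -0.75, 74], [0, -0.88, 0, 0, 0, -0.75, 74], [0, -0.88, 0, 0, 0, -0.75, 74], [0, -0.88, 0, 0, 0, -0.75, 74], [0, -0.88, 0, 0, 0, -0.75, 74], [0, -0.88, 0, 0, 0, -0.75, 74], [0, -0.88, 0, 0, 0, -0.75, 74], [0, -0.88, -0.6, 0, 0, -0.75, 74], [0, -0.84, -0.8, 0, 0, -0.75, 74], [0, 0, 0, 0, 0, 0, 74], [0, 0, 0, 0, 0, 0, 74], [0, 0, 0, 0, 0, 0, 74]])

```text
time: 33.23
tcp_pos: [0.536, -0.3413, 0.1253]
orientation: [0.0, 0.999, 0.051, 0.001]
wrist_force: [-0.1, 1.1, -1.3]
opening: 0.0742
```

```bash
python3 - <<'E'
from h import *
tow(.5345,-.343,.039,-84.85)
E
```

```text
t 33.23 tcp [ 0.536  -0.3413  0.1253] jaw -84.2 zax [ 0.001 -0.    -1.   ] car [-0.0766 -0.422 ] F [-0.1  1.1 -1.3] open 0.0742
need units [-0.06 -0.07 -3.45] turn -0.14
```

Request:
jog_arm(targets=[[-0.05, -0.06, -0.7, 0, 0, -0.14, 74], [0, 0, -0.8, 0, 0, 0, 74], [0, 0, -0.8, 0, 0, 0, 74], [0, 0, -0.8, 0, 0, 0, 74], [0, 0, -0.32, 0, 0, 0, 74], [0, 0, 0, 0, 0, 0, 74], [0, 0, 0, 0, 0, 0, 40], [0, 0, 0, 0, 0, 0, 40], [0, 0, 0, 0, 0, 0, 40], [0, 0, 0, 0, 0, 0, 40], [0, 0, 0, 0, 0, 0, 40]])

```text
time: 34.15
tcp_pos: [0.5355, -0.3443, 0.041]
orientation: [0.001, 0.999, 0.044, 0.002]
wrist_force: [1.1, -1.5, 4.6]
opening: 0.057
```

```bash
python3 - <<'E'
from h import *
to(0.001,-.052,.16)
E
```

```text
t 34.15 tcp [ 0.5355 -0.3443  0.041 ] jaw -84.94 zax [ 0.003 -0.003 -1.   ] car [-0.0773 -0.4249] F [ 1.1 -1.5  4.6] open 0.057
need units [ 1.78 15.14  4.76] turn 19.65
```

Request:
jog_arm(targets=[[0, 0, 0.3, 0, 0, 0, 40], [0, 0, 0.7, 0, 0, 0, 40], [0, 0, 0.9, 0, 0, 0, 40], [0, 0, 0.9, 0, 0, 0, 40], [0, 0, 0.9, 0, 0, 0, 40], [0.09, 0.75, 0.9, 0, 0, 0.98, 40], [0.09, 0.75, 0.2, 0, 0, 0.98, 40], [0.09, 0.75, 0, 0, 0, 0.98, 40], [0.09, 0.75, 0, 0, 0, 0.98, 40], [0.09, 0.75, 0, 0, 0, 0.98, 40], [0.09, 0.75, 0, 0, 0, 0.98, 40], [0.09, 0.75, 0, 0, 0, 0.98, 40]])

```text
time: 35.15
tcp_pos: [0.5486, -0.2101, 0.1572]
orientation: [-0.001, 0.949, 0.315, -0.001]
wrist_force: [0.3, 0.2, -3.2]
opening: 0.0573
```

Request:
jog_arm(targets=[[0.09, 0.75, 0, 0, 0, 0.98, 40], [0.09, 0.75, 0, 0, 0, 0.98, 40], [0.09, 0.75, 0, 0, 0, 0.98, 40], [0.09, 0.75, 0, 0, 0, 0.98, 40], [0.09, 0.75, 0, 0, 0, 0.98, 40], [0.09, 0.75, 0, 0, 0, 0.98, 40], [0.09, 0.75, 0, 0, 0, 0.98, 40], [0.09, 0.75, 0, 0, 0, 0.98, 40], [0.09, 0.75, 0, 0, 0, 0.98, 40], [0.09, 0.75, 0, 0, 0, 0.98, 40], [0, 0, 0, 0, 0, 0.98, 40], [0, 0, 0, 0, 0, 0.98, 40]])

```text
time: 36.15
tcp_pos: [0.5709, -0.0228, 0.1572]
orientation: [-0.002, 0.703, 0.712, -0.001]
wrist_force: [0.4, -0.5, -4.4]
opening: 0.0574
```

Request:
jog_arm(targets=[[0, 0, 0, 0, 0, 0.98, 40], [0, 0, 0, 0, 0, 0, 40], [0, 0, 0, 0, 0, 0, 40]])

```text
time: 36.4
tcp_pos: [0.5714, -0.024, 0.1575]
orientation: [-0.001, 0.677, 0.736, -0.001]
wrist_force: [-0.3, -0.1, -3.8]
opening: 0.0571
```

```bash
python3 - <<'E'
from h import *
to(0.001,-.054,.052)
E
```

```text
t 36.4 tcp [ 0.5714 -0.024   0.1575] jaw 4.79 zax [-0.003  0.001 -1.   ] car [-0.0129 -0.1092] F [-0.3 -0.1 -3.8] open 0.0571
need units [ 0.36  2.25 -4.22] turn 0.08
```

Request:
jog_arm(targets=[[0.12, 0.75, 0, 0, 0, 0.08, 40], [0.12, 0.75, 0, 0, 0, 0, 40], [0.12, 0.73, -0.3, 0, 0, 0, 40], [0, 0, -0.8, 0, 0, 0, 40], [0, 0, -0.8, 0, 0, 0, 40], [0, 0, -0.8, 0, 0, 0, 40], [0, 0, -0.8, 0, 0, 0, 40], [0, 0, -0.6, 0, 0, 0, 40], [0, 0, -0.1, 0, 0, 0, 40], [0, 0, 0, 0, 0, 0, 40], [0, 0, 0, 0, 0, 0, 40]])

```text
time: 37.32
tcp_pos: [0.5818, 0.0314, 0.0543]
orientation: [0.0, 0.674, 0.739, 0.0]
wrist_force: [0.3, -0.0, -3.4]
opening: 0.057
```

```bash
python3 - <<'E'
from h import *
to(0.0022,-.0448,.0468)
E
```

```text
t 37.32 tcp [0.5818 0.0314 0.0543] jaw 5.21 zax [ 0.001  0.    -1.   ] car [ 0.0025 -0.055 ] F [ 0.3 -0.  -3.4] open 0.057
need units [-0.05  0.4  -0.3 ] turn -0.01
```

Request:
jog_arm(targets=[[-0.04, 0, -0.2, 0, 0, 0, 40], [0, 0, -0.1, 0, 0, 0, 40], [-0.01, 0.1, 0, 0, 0, 0, 40], [-0.01, 0.1, 0, 0, 0, 0, 40], [0, 0, 0, 0, 0, 0, 40], [0, 0, 0, 0, 0, 0, 40]])

```text
time: 37.82
tcp_pos: [0.5805, 0.0369, 0.0469]
orientation: [0.0, 0.674, 0.739, 0.001]
wrist_force: [-0.3, 1.0, -0.3]
opening: 0.0572
```

Request:
jog_arm(targets=[[0.01, 0.08, 0, 0, 0, 0, 40], [0, 0, 0, 0, 0, 0, 40], [0, 0, 0, 0, 0, 0, 40]])

```text
time: 38.07
tcp_pos: [0.5808, 0.0384, 0.0469]
orientation: [0.001, 0.674, 0.739, 0.0]
wrist_force: [0.3, -1.4, 0.9]
opening: 0.0574
```

Request:
jog_arm(targets=[[0.02, 0.06, 0, 0, 0, 0, 40], [0, 0, 0, 0, 0, 0, 40], [0, 0, 0, 0, 0, 0, 40]])

```text
time: 38.32
tcp_pos: [0.5809, 0.0393, 0.047]
orientation: [0.001, 0.674, 0.739, -0.0]
wrist_force: [-2.9, -4.6, 5.3]
opening: 0.0571
```

```bash
python3 - <<'E'
from h import *
to(0.0022,-.0448,.0468)
E
```

```text
t 38.32 tcp [0.5809 0.0393 0.047 ] jaw 5.28 zax [ 0.    -0.001 -1.   ] car [ 0.0023 -0.047 ] F [-2.9 -4.6  5.3] open 0.0571
need units [-0.01  0.09 -0.01] turn -0.03
```

Request:
jog_arm(targets=[[-0.02, 0.06, 0.01, 0, 0, 0, 40], [0, 0, 0, 0, 0, 0, 40], [0, 0, 0, 0, 0, 0, 40]])

```text
time: 38.57
tcp_pos: [0.5807, 0.0402, 0.0469]
orientation: [0.001, 0.674, 0.739, -0.0]
wrist_force: [-0.5, -7.0, 3.5]
opening: 0.0573
```

```bash
python3 - <<'E'
from h import *
to(0.0022,-.0448,.0468)
E
```

```text
t 38.57 tcp [0.5807 0.0402 0.0469] jaw 5.28 zax [ 0.001 -0.002 -1.   ] car [ 0.0022 -0.0461] F [-0.5 -7.   3.5] open 0.0573
need units [-0.    0.05 -0.01] turn -0.03
```

Contact is firm, so I release. I then head for the last jar at (0.6055, -0.3427) with the jaws along y.

Request:
jog_arm(targets=[[0, -0.04, 0, 0, 0, 0, 40], [0, 0, 0, 0, 0, 0, 72], [0, 0, 0, 0, 0, 0, 72], [0, 0, 0, 0, 0, 0, 72], [0, 0, 0.5, 0, 0, 0, 72], [0, 0, 0.9, 0, 0, 0, 72], [0, 0, 0.9, 0, 0, 0, 72], [0, 0, 0.9, 0, 0, 0, 72], [0, 0, 0.9, 0, 0, 0, 72], [-0.2, -0.8, 0.4, 0, 0, -0.98, 72], [-0.2, -0.9, 0, 0, 0, -0.98, 72], [-0.2, -0.9, 0, 0, 0, -0.98, 72]])

```text
time: 39.57
tcp_pos: [0.566, -0.0246, 0.1615]
orientation: [0.001, 0.757, 0.654, 0.001]
wrist_force: [-0.0, 0.7, -0.9]
opening: 0.0715
```

Request:
jog_arm(targets=[[0, -0.9, 0, 0, 0, -0.98, 72], [0, -0.9, 0, 0, 0, -0.98, 72], [0, -0.9, 0, 0, 0, -0.98, 72], [0, -0.9, 0, 0, 0, -0.98, 72], [0, -0.9, 0, 0, 0, -0.98, 72], [0, -0.9, 0, 0, 0, -0.98, 72], [0, -0.9, 0, 0, 0, -0.98, 72], [0, 0, 0, 0, 0, -0.98, 72], [0, 0, 0, 0, 0, -0.98, 72], [0, 0, 0, 0, 0, -0.98, 72]])

```text
time: 40.4
tcp_pos: [0.5653, -0.1823, 0.1597]
orientation: [-0.0, 0.949, 0.314, 0.0]
wrist_force: [-0.4, 0.3, -0.3]
opening: 0.072
```

```bash
python3 - <<'E'
from h import *
rep("f1")
tow(.606,-.344,.16,-84.85)
E
```

```text
handle (np.int64(62), array([-0.11842555, -0.02600563]))
px [183.1 154.8] area 1538 z 0.0917 w [0.5705 0.1261] car [-0.0003  0.0404]
t 40.45 tcp [ 0.5653 -0.1821  0.1597] jaw -53.51 zax [ 0.001  0.    -1.   ] car [-0.0331 -0.2661] F [-0.5 -1.1  0.3] open 0.072
need units [ 1.63 -6.48  0.01] turn -6.84
```

View pics/f1.png

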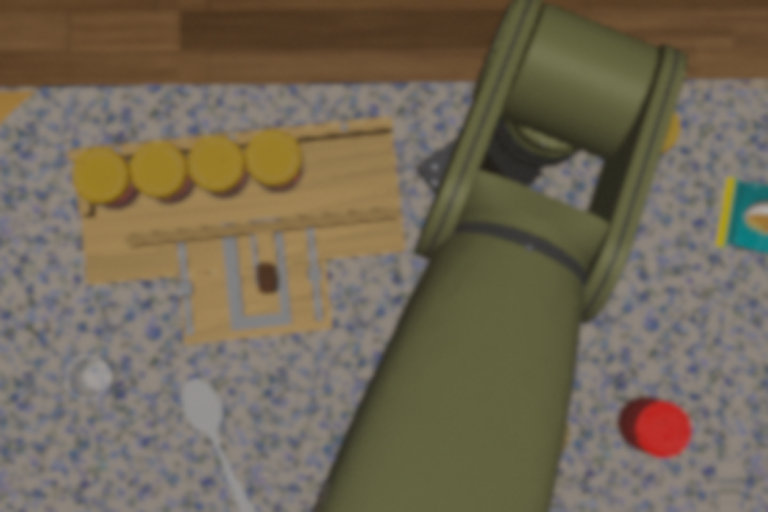

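Request:
jog_arm(targets=[[0.2, -0.81, 0, 0, 0, -0.855, 74], [0.2, -0.81, 0, 0, 0, -0.855, 74], [0.2, -0.81, 0, 0, 0, -0.855, 74], [0.2, -0.81, 0, 0, 0, -0.855, 74], [0.2, -0.81, 0, 0, 0, -0.855, 74], [0.2, -0.81, 0, 0, 0, -0.855, 74], [0.2, -0.81, 0, 0, 0, -0.855, 74], [0.2, -0.81, -0.6, 0, 0, -0.855, 74], [0, 0, -0.5, 0, 0, 0, 74], [0, 0, 0, 0, 0, 0, 74], [0, 0, 0, 0, 0, 0, 74]])

```text
time: 41.37
tcp_pos: [0.6044, -0.3428, 0.13]
orientation: [-0.001, 0.999, 0.049, -0.001]
wrist_force: [0.8, 0.8, 0.0]
opening: 0.074
```

```bash
python3 - <<'E'
from h import *
tow(.606,-.344,.039,-84.85)
f=grab("scene"); save(f,"g1",(200,100,420,260))
E
```

```text
t 41.37 tcp [ 0.6044 -0.3428  0.13  ] jaw -84.38 zax [-0.002  0.002 -1.   ] car [-0.0087 -0.4297] F [0.8 0.8 0. ] open 0.074
need units [ 0.07 -0.05 -3.64] turn -0.1
```

View pics/g1.png

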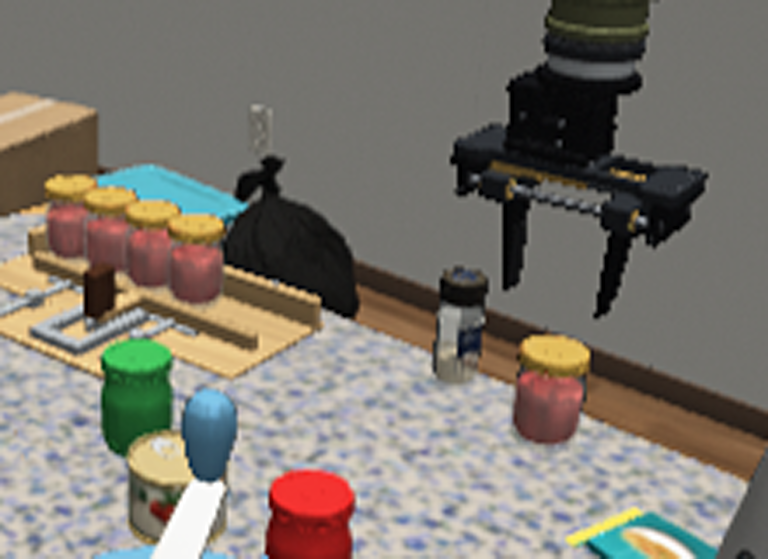

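The last jar is standing still at (550,390) with the open fingers directly above it. I descend and grip.

Request:
jog_arm(targets=[[0.05, -0.04, -0.8, 0, 0, -0.1, 74], [0, 0, -0.8, 0, 0, 0, 74], [0, 0, -0.8, 0, 0, 0, 74], [0, 0, -0.8, 0, 0, 0, 74], [0, 0, -0.42, 0, 0, 0, 74], [0, 0, 0, 0, 0, 0, 74], [0, 0, 0, 0, 0, 0, 40], [0, 0, 0, 0, 0, 0, 40], [0, 0, 0, 0, 0, 0, 40], [0, 0, 0, 0, 0, 0, 40], [0, 0, 0, 0, 0, 0, 40]])

```text
time: 42.33
tcp_pos: [0.6077, -0.3459, 0.0433]
orientation: [0.001, 0.999, 0.044, 0.002]
wrist_force: [1.3, 0.0, 4.1]
opening: 0.057
```

```bash
python3 - <<'E'
from h import *
to(0.001,-.112,.16)
E
```

```text
t 42.33 tcp [ 0.6077 -0.3459  0.0433] jaw -84.94 zax [ 0.003 -0.002 -1.   ] car [-0.0056 -0.4331] F [1.3 0.  4.1] open 0.057
need units [-0.89 12.82  4.67] turn 19.65
```

Request:
jog_arm(targets=[[0, 0, 0.3, 0, 0, 0, 40], [0, 0, 0.7, 0, 0, 0, 40], [0, 0, 0.9, 0, 0, 0, 40], [0, 0, 0.9, 0, 0, 0, 40], [0, 0, 0.9, 0, 0, 0, 40], [0, 0, 0.9, 0, 0, 0, 40], [0, 0, 0.5, 0, 0, 0, 40], [-0.04, 0.64, 0, 0, 0, 0.98, 40], [-0.04, 0.64, 0, 0, 0, 0.98, 40], [-0.04, 0.64, 0, 0, 0, 0.98, 40], [-0.04, 0.64, 0, 0, 0, 0.98, 40], [-0.04, 0.64, 0, 0, 0, 0.98, 40]])

```text
time: 43.33
tcp_pos: [0.6004, -0.2638, 0.167]
orientation: [-0.001, 0.971, 0.24, -0.001]
wrist_force: [0.7, 0.1, -3.0]
opening: 0.0571
```

Request:
jog_arm(targets=[[-0.04, 0.64, 0, 0, 0, 0.98, 40], [-0.04, 0.64, 0, 0, 0, 0.98, 40], [-0.04, 0.64, 0, 0, 0, 0.98, 40], [-0.04, 0.64, 0, 0, 0, 0.98, 40], [-0.04, 0.64, 0, 0, 0, 0.98, 40], [-0.04, 0.64, 0, 0, 0, 0.98, 40], [-0.04, 0.64, 0, 0, 0, 0.98, 40], [-0.04, 0.64, 0, 0, 0, 0.98, 40], [-0.04, 0.64, 0, 0, 0, 0.98, 40], [-0.04, 0.64, 0, 0, 0, 0.98, 40], [0, 0, 0, 0, 0, 0.98, 40], [0, 0, 0, 0, 0, 0.98, 40]])

```text
time: 44.33
tcp_pos: [0.5904, -0.1037, 0.1672]
orientation: [-0.001, 0.756, 0.654, -0.001]
wrist_force: [-0.5, -0.3, -3.8]
opening: 0.057
```

Request:
jog_arm(targets=[[0, 0, 0, 0, 0, 0.98, 40], [0, 0, 0, 0, 0, 0.98, 40], [0, 0, 0, 0, 0, 0.6, 40], [0, 0, 0, 0, 0, 0, 40], [0, 0, 0, 0, 0, 0, 40]])

```text
time: 44.75
tcp_pos: [0.5907, -0.1048, 0.1675]
orientation: [-0.001, 0.688, 0.726, -0.0]
wrist_force: [-0.3, 0.2, -3.1]
opening: 0.057
```

```bash
python3 - <<'E'
from h import *
to(0.001,-.112,.055)
E
```

```text
t 44.75 tcp [ 0.5907 -0.1048  0.1675] jaw 3.08 zax [-0.002  0.001 -1.   ] car [-0.0009 -0.1914] F [-0.3  0.2 -3.1] open 0.057
need units [-0.21  3.17 -4.5 ] turn 0.45
```

Request:
jog_arm(targets=[[-0.05, 0.79, 0, 0, 0, 0.45, 40], [-0.05, 0.79, 0, 0, 0, 0, 40], [-0.05, 0.79, 0, 0, 0, 0, 40], [-0.06, 0.79, -0.3, 0, 0, 0, 40], [0, 0, -0.8, 0, 0, 0, 40], [0, 0, -0.8, 0, 0, 0, 40], [0, 0, -0.8, 0, 0, 0, 40], [0, 0, -0.8, 0, 0, 0, 40], [0, 0, -0.7, 0, 0, 0, 40], [0, 0, -0.3, 0, 0, 0, 40], [0, 0, 0, 0, 0, 0, 40], [0, 0, 0, 0, 0, 0, 40]])

```text
time: 45.75
tcp_pos: [0.5861, -0.0261, 0.0559]
orientation: [-0.0, 0.674, 0.738, -0.0]
wrist_force: [0.3, 0.4, -2.8]
opening: 0.0571
```

```bash
python3 - <<'E'
from h import *
to(0.0022,-.1037,.049)
E
```

```text
t 45.75 tcp [ 0.5861 -0.0261  0.0559] jaw 5.19 zax [-0.001  0.    -1.   ] car [ 0.0016 -0.1126] F [ 0.3  0.4 -2.8] open 0.0571
need units [-0.01  0.35 -0.28] turn -0.01
```

Request:
jog_arm(targets=[[0, 0, -0.18, 0, 0, 0, 40], [0, 0, -0.1, 0, 0, 0, 40], [-0.01, 0.1, 0, 0, 0, 0, 40], [0, 0.06, 0, 0, 0, 0, 40], [0, 0, 0, 0, 0, 0, 40], [0, 0, 0, 0, 0, 0, 40]])

```text
time: 46.25
tcp_pos: [0.5863, -0.0219, 0.0494]
orientation: [0.0, 0.674, 0.739, 0.0]
wrist_force: [0.4, 0.2, -3.1]
opening: 0.0569
```

Request:
jog_arm(targets=[[0.01, 0.08, 0, 0, 0, 0, 40], [0, 0, 0, 0, 0, 0, 40], [0, 0, 0, 0, 0, 0, 40]])

```text
time: 46.5
tcp_pos: [0.5864, -0.0198, 0.0492]
orientation: [0.0, 0.674, 0.739, 0.0]
wrist_force: [-0.3, 0.8, -2.8]
opening: 0.0568
```

Request:
jog_arm(targets=[[0.02, 0.06, 0, 0, 0, 0, 40], [0, 0, 0, 0, 0, 0, 40], [0, 0, 0, 0, 0, 0, 40]])

```text
time: 46.75
tcp_pos: [0.5865, -0.0189, 0.0492]
orientation: [0.0, 0.674, 0.739, -0.0]
wrist_force: [-1.7, -3.2, 1.5]
opening: 0.0565
```

```bash
python3 - <<'E'
from h import *
to(0.0022,-.1037,.049)
E
```

```text
t 46.75 tcp [ 0.5865 -0.0189  0.0492] jaw 5.23 zax [-0.001 -0.001 -1.   ] car [ 0.0026 -0.1055] F [-1.7 -3.2  1.5] open 0.0565
need units [-0.02  0.07 -0.01] turn -0.02
```

Request:
jog_arm(targets=[[0, 0.06, 0, 0, 0, 0, 40], [0, 0, 0, 0, 0, 0, 40], [0, 0, 0, 0, 0, 0, 40]])

```text
time: 47.0
tcp_pos: [0.5864, -0.0175, 0.0492]
orientation: [0.0, 0.674, 0.739, -0.001]
wrist_force: [-3.7, -3.7, 2.5]
opening: 0.0571
```

Request:
jog_arm(targets=[[0, 0.04, 0, 0, 0, 0, 40], [0, 0, 0, 0, 0, 0, 40], [0, 0, 0, 0, 0, 0, 40]])

```text
time: 47.25
tcp_pos: [0.5864, -0.0172, 0.0492]
orientation: [0.0, 0.674, 0.739, -0.001]
wrist_force: [-3.8, -5.1, 2.3]
opening: 0.0576
```

```bash
python3 - <<'E'
from h import *
to(0.0022,-.1037,.049)
E
```

```text
t 47.25 tcp [ 0.5864 -0.0172  0.0492] jaw 5.24 zax [-0.001 -0.002 -1.   ] car [ 0.0027 -0.1037] F [-3.8 -5.1  2.3] open 0.0576
need units [-0.02 -0.   -0.01] turn -0.02
```

Flush. I release, lift and retreat to the right so the row can be checked.

Request:
jog_arm(targets=[[-0.02, -0.03, 0, 0, 0, 0, 40], [0, 0, 0, 0, 0, 0, 72], [0, 0, 0, 0, 0, 0, 72], [0, 0, 0, 0, 0, 0, 72], [0, 0, 0.5, 0, 0, 0, 72], [0, 0, 0.9, 0, 0, 0, 72], [0, 0, 0.9, 0, 0, 0, 72], [0, 0, 0.9, 0, 0, 0, 72], [0, 0, 0.9, 0, 0, 0, 72], [-0.9, -0.8, 0.4, 0, 0, 0.98, 72], [-0.9, -0.9, 0, 0, 0, 0.98, 72], [-0.9, -0.9, 0, 0, 0, 0.98, 72]])

```text
time: 48.25
tcp_pos: [0.5193, -0.0821, 0.1641]
orientation: [0.002, 0.581, 0.814, 0.001]
wrist_force: [-0.7, -0.3, -0.3]
opening: 0.0721
```

Request:
jog_arm(targets=[[-0.5, -0.9, 0, 0, 0, 0.98, 60], [0, -0.9, 0, 0, 0, 0.98, 60], [0, -0.9, 0, 0, 0, 0.98, 60], [0, -0.9, 0, 0, 0, 0.98, 60], [0, -0.2, 0, 0, 0, 0.98, 60], [0, 0, 0, 0, 0, 0.98, 60], [0, 0, 0, 0, 0, 0.98, 60], [0, 0, 0, 0, 0, 0.98, 60], [0, 0, 0, 0, 0, 0, 60]])

```text
time: 49.0
tcp_pos: [0.5066, -0.1768, 0.1626]
orientation: [0.001, 0.303, 0.953, 0.0]
wrist_force: [-0.0, 0.8, -0.1]
opening: 0.0601
```

```bash
cat >> h.py <<'E'
def row(f):
    # lid top pixels on carrier plane, projected; split at flush pitch
    P=cloud(f); hsv=cv2.cvtColor(f["image"],cv2.COLOR_BGR2HSV); m=cv2.inRange(hsv,(15,150,80),(30,255,255))>0; m&=(P[...,2]>.086)&(P[...,2]<.1)
    C=np.array([w2c(pt(f,u,v,.091)) for v,u in np.argwhere(m)])
    print("row y range",np.percentile(C[:,1],[.3,99.7]).round(4))
    for y0 in(.125,.0674,.0098,-.0478,-.1054):
        s=C[abs(C[:,1]-y0)<.0275]; q=s[abs(s[:,1]-y0)<.012]
        print(len(s),"x mid",round((np.percentile(q[:,0],2)+np.percentile(q[:,0],98))/2,4),"cy",round(s[:,1].mean(),4))
E
python3 - <<'E'
from h import *
f=rep("h1"); row(f); st(); save(f,"h1c",(135,130,275,230))
f=grab("scene"); save(f,"h1s",(180,110,320,215))
E
```

```text
handle (np.int64(61), array([-0.11819692, -0.02601948]))
px [193.8 153.8] area 1927 z 0.0917 w [0.5727 0.0989] car [-0.0005  0.0131]
row y range [-0.1278  0.1512]
373 x mid -0.0001 cy 0.1261
374 x mid -0.0003 cy 0.0689
371 x mid -0.0005 cy 0.0113
371 x mid 0.0004 cy -0.0462
354 x mid 0.0003 cy -0.103
t 49.05 tcp [ 0.5066 -0.1767  0.1624] jaw 54.55 zax [ 0.001 -0.    -1.   ] car [-0.0911 -0.2555] F [ 0.2 -0.5  0.3] open 0.06
```

View pics/h1c.png

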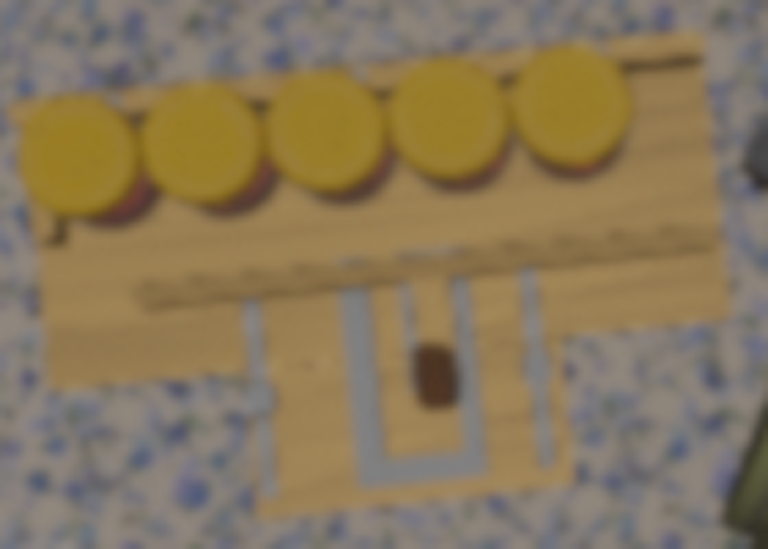

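View pics/h1s.png

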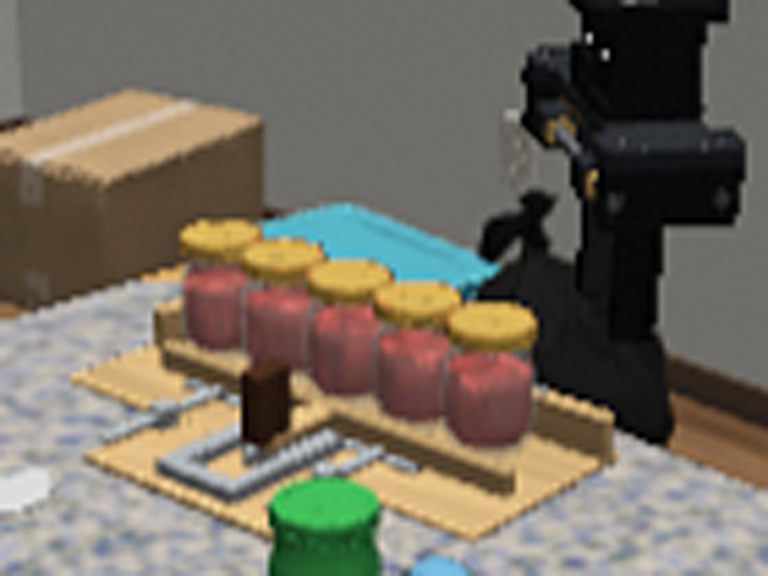

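```bash
python3 - <<'E'
from h import *
to(-.117,-.0255,.15,95.15)
E
```

```text
t 49.1 tcp [ 0.5066 -0.1767  0.1623] jaw 54.53 zax [ 0.001 -0.    -1.   ] car [-0.0912 -0.2555] F [-0.4 -0.8 -0.1] open 0.0599
need units [-1.86  9.07 -0.49] turn 8.86
```

Request:
jog_arm(targets=[[-0.18, 0.9, 0, 0, 0, 0.88, 55], [-0.18, 0.9, 0, 0, 0, 0.88, 55], [-0.18, 0.9, 0, 0, 0, 0.88, 55], [-0.18, 0.9, 0, 0, 0, 0.88, 55], [-0.18, 0.9, 0, 0, 0, 0.88, 55], [-0.18, 0.9, 0, 0, 0, 0.88, 55], [-0.18, 0.9, 0, 0, 0, 0.88, 55], [-0.18, 0.9, 0, 0, 0, 0.88, 55], [-0.18, 0.9, 0, 0, 0, 0.88, 55], [-0.2, 0.95, -0.5, 0, 0, 0.9, 55], [0, 0, 0, 0, 0, 0, 55], [0, 0, 0, 0, 0, 0, 55]], grip_force=40)

```text
time: 50.1
tcp_pos: [0.4601, 0.0503, 0.1486]
orientation: [-0.0, -0.044, 0.999, -0.0]
wrist_force: [-0.4, -0.7, -0.3]
opening: 0.055
```

```bash
python3 - <<'E'
from h import *
to(-.1172,-.0255,.0435,95.15)
E
```

```text
t 50.1 tcp [0.4601 0.0503 0.1486] jaw 95.09 zax [-0.001 -0.    -1.   ] car [-0.1171 -0.0252] F [-0.4 -0.7 -0.3] open 0.055
need units [-0.   -0.01 -4.2 ] turn 0.01
```

Request:
jog_arm(targets=[[0, 0, -0.6, 0, 0, 0, 55], [0, 0, -0.8, 0, 0, 0, 55], [0, 0, -0.8, 0, 0, 0, 55], [0, 0, -0.8, 0, 0, 0, 55], [0, 0, -0.8, 0, 0, 0, 55], [0, 0, -0.4, 0, 0, 0, 55], [0, 0, 0, 0, 0, 0, 55], [0, 0, 0, 0, 0, 0, 5], [0, 0, 0, 0, 0, 0, 5], [0, 0, 0, 0, 0, 0, 5], [0, 0, 0, 0, 0, 0, 5], [0, 0, 0, 0, 0, 0, 5]])

```text
time: 51.1
tcp_pos: [0.4614, 0.0495, 0.0449]
orientation: [0.001, -0.044, 0.999, -0.0]
wrist_force: [0.2, 0.7, 0.3]
opening: 0.0272
```

Request:
jog_arm(targets=[[0, 0, 0, 0, 0, 0, 5], [0, 0, 0, 0, 0, 0, 5], [0, 0, 0, 0, 0, 0, 5], [-0.25, -0.022, 0, 0, 0, 0, 5], [-0.25, -0.022, 0, 0, 0, 0, 5], [-0.25, -0.022, 0, 0, 0, 0, 5], [0, 0, 0, 0, 0, 0, 5], [0, 0, 0, 0, 0, 0, 5]])

```text
time: 51.77
tcp_pos: [0.4432, 0.048, 0.0444]
orientation: [0.002, -0.044, 0.999, 0.0]
wrist_force: [6.6, 1.6, -3.0]
opening: 0.0177
```

```bash
python3 - <<'E'
from h import *
to(-.136,-.0008,.0435,95.15)
E
```

```text
t 51.77 tcp [0.4432 0.048  0.0444] jaw 95.07 zax [ 0.004  0.    -1.   ] car [-0.1341 -0.026 ] F [ 6.6  1.6 -3. ] open 0.0177
need units [-0.17  1.   -0.04] turn 0.02
```

Request:
jog_arm(targets=[[-0.03, 0.33, 0, 0, 0, 0, 5], [-0.03, 0.35, 0, 0, 0, 0, 5], [-0.03, 0.33, 0, 0, 0, 0, 5], [0, 0, 0, 0, 0, 0, 5], [0, 0, 0, 0, 0, 0, 5]])

```text
time: 52.18
tcp_pos: [0.4413, 0.0732, 0.0444]
orientation: [0.002, -0.045, 0.999, -0.0]
wrist_force: [6.6, -0.4, -3.5]
opening: 0.0177
```

```bash
python3 - <<'E'
from h import *
to(-.087,-.0005,.0435,95.15)
E
```

```text
t 52.18 tcp [0.4413 0.0732 0.0444] jaw 95.11 zax [ 0.004 -0.    -1.   ] car [-0.1337 -0.0007] F [ 6.6 -0.4 -3.5] open 0.0177
need units [ 1.86  0.18 -0.04] turn 0.01
```

Request:
jog_arm(targets=[[0.2, 0.02, 0, 0, 0, 0, 5], [0.2, 0.018, 0, 0, 0, 0, 5], [0.2, 0.018, 0, 0, 0, 0, 5], [0.2, 0.018, 0, 0, 0, 0, 5], [0.2, 0.018, 0, 0, 0, 0, 5], [0.2, 0.018, 0, 0, 0, 0, 5], [0.2, 0.018, 0, 0, 0, 0, 5], [0.2, 0.018, 0, 0, 0, 0, 5], [0, 0, 0, 0, 0, 0, 5], [0, 0, 0, 0, 0, 0, 5]])

```text
time: 53.02
tcp_pos: [0.4807, 0.0767, 0.0444]
orientation: [0.001, -0.044, 0.999, -0.0]
wrist_force: [4.4, -0.1, 2.8]
opening: 0.0176
```

```bash
python3 - <<'E'
from h import *
to(-.087,-.0005,.0435,95.15)
E
```

```text
t 53.02 tcp [0.4807 0.0767 0.0444] jaw 95.06 zax [ 0.002 -0.    -1.   ] car [-0.0942 -0.0007] F [ 4.4 -0.1  2.8] open 0.0176
need units [ 0.28  0.03 -0.04] turn 0.02
```

Past the hook corner. I ease in slowly until contact with the jars shows in the force.

Request:
jog_arm(targets=[[0.08, 0.007, 0, 0, 0, 0, 5], [0.08, 0.007, 0, 0, 0, 0, 5], [0, 0, 0, 0, 0, 0, 5], [0, 0, 0, 0, 0, 0, 5]])

```text
time: 53.35
tcp_pos: [0.4842, 0.0771, 0.0444]
orientation: [0.001, -0.044, 0.999, -0.0]
wrist_force: [4.1, -0.0, 4.9]
opening: 0.018
```

Request:
jog_arm(targets=[[0.06, 0.005, 0, 0, 0, 0, 5], [0, 0, 0, 0, 0, 0, 5], [0, 0, 0, 0, 0, 0, 5]])

```text
time: 53.6
tcp_pos: [0.4856, 0.0772, 0.0444]
orientation: [0.001, -0.044, 0.999, -0.0]
wrist_force: [4.1, -0.2, 5.0]
opening: 0.0177
```

Request:
jog_arm(targets=[[0.05, 0.004, 0, 0, 0, 0, 5], [0, 0, 0, 0, 0, 0, 5], [0, 0, 0, 0, 0, 0, 5]])

```text
time: 53.85
tcp_pos: [0.4868, 0.0773, 0.0444]
orientation: [0.0, -0.044, 0.999, -0.0]
wrist_force: [4.1, 0.2, 5.2]
opening: 0.0178
```

```bash
python3 - <<'E'
from h import *
to(-.087,-.0005,.0435,95.15)
E
```

```text
t 53.85 tcp [0.4868 0.0773 0.0444] jaw 95.06 zax [ 0.001  0.    -1.   ] car [-0.088  -0.0007] F [4.1 0.2 5.2] open 0.0178
need units [ 0.04  0.01 -0.04] turn 0.02
```

Request:
jog_arm(targets=[[0.04, 0.004, 0, 0, 0, 0, 5], [0, 0, 0, 0, 0, 0, 5], [0, 0, 0, 0, 0, 0, 5]])

```text
time: 54.1
tcp_pos: [0.4871, 0.0773, 0.0444]
orientation: [-0.0, -0.044, 0.999, -0.0]
wrist_force: [0.8, -1.0, 8.3]
opening: 0.0177
```

Request:
jog_arm(targets=[[0.04, 0.004, 0, 0, 0, 0, 5], [0, 0, 0, 0, 0, 0, 5], [0, 0, 0, 0, 0, 0, 5]])

```text
time: 54.35
tcp_pos: [0.4872, 0.0773, 0.0444]
orientation: [-0.002, -0.044, 0.999, -0.0]
wrist_force: [-3.4, -0.7, 10.7]
opening: 0.0177
```

```bash
python3 - <<'E'
from h import *
to(-.087,-.0005,.0435,95.15)
E
```

```text
t 54.35 tcp [0.4872 0.0773 0.0444] jaw 95.08 zax [-0.003 -0.001 -1.   ] car [-0.0876 -0.0007] F [-3.4 -0.7 10.7] open 0.0177
need units [ 0.02  0.01 -0.03] turn 0.02
```

The bar is resting on the jars: the force dropped from +4 N to about 0 at 0.0872, then reversed. I back off the press, release and lift clear.

Request:
jog_arm(targets=[[-0.04, -0.004, 0, 0, 0, 0, 5], [0, 0, 0, 0, 0, 0, 5], [0, 0, 0, 0, 0, 0, 50], [0, 0, 0, 0, 0, 0, 50], [0, 0, 0, 0, 0, 0, 50], [0, 0, 0, 0, 0, 0, 50], [0, 0, 0, 0, 0, 0, 50], [0, 0, 0.4, 0, 0, 0, 50], [0, 0, 0.8, 0, 0, 0, 50], [0, 0, 0.8, 0, 0, 0, 50], [0, 0, 0.8, 0, 0, 0, 50], [0, 0, 0.8, 0, 0, 0, 50]])

```text
time: 55.35
tcp_pos: [0.4872, 0.0774, 0.1354]
orientation: [-0.0, -0.044, 0.999, 0.0]
wrist_force: [0.3, -0.9, -0.4]
opening: 0.0503
```

Request:
jog_arm(targets=[[0, 0, 0.8, 0, 0, 0, 50], [0, 0, 0.8, 0, 0, 0, 50], [-0.3, -0.9, 0, 0, 0, 0, 50], [-0.3, -0.9, 0, 0, 0, 0, 50], [-0.3, -0.9, 0, 0, 0, 0, 50], [-0.3, -0.9, 0, 0, 0, 0, 50], [-0.3, -0.9, 0, 0, 0, 0, 50], [-0.3, -0.9, 0, 0, 0, 0, 50], [-0.3, -0.9, 0, 0, 0, 0, 50], [-0.3, -0.9, 0, 0, 0, 0, 50], [0, 0, 0, 0, 0, 0, 50], [0, 0, 0, 0, 0, 0, 50]])

```text
time: 56.35
tcp_pos: [0.4272, -0.1032, 0.1745]
orientation: [0.0, -0.043, 0.999, 0.0]
wrist_force: [-0.0, 0.7, -0.4]
opening: 0.0499
```

```bash
python3 - <<'E'
from h import *
f=rep("k1"); row(f); st(); save(f,"k1c",(135,130,275,230))
f=grab("scene"); save(f,"k1s",(180,110,320,215))
E
```

```text
handle (np.int64(66), array([-0.09008079, -0.00083479]))
px [193.8 153.7] area 1922 z 0.0916 w [0.573  0.0989] car [-0.0002  0.0131]
row y range [-0.1278  0.1506]
375 x mid -0.0001 cy 0.1262
383 x mid -0.0002 cy 0.0684
372 x mid -0.0005 cy 0.0113
371 x mid 0.0004 cy -0.0462
357 x mid 0.0002 cy -0.103
t 56.4 tcp [ 0.4274 -0.1026  0.1744] jaw 95.0 zax [ 0.001  0.    -1.   ] car [-0.1633 -0.1745] F [-0.1 -0.   0.9] open 0.0494
```

View pics/k1c.png

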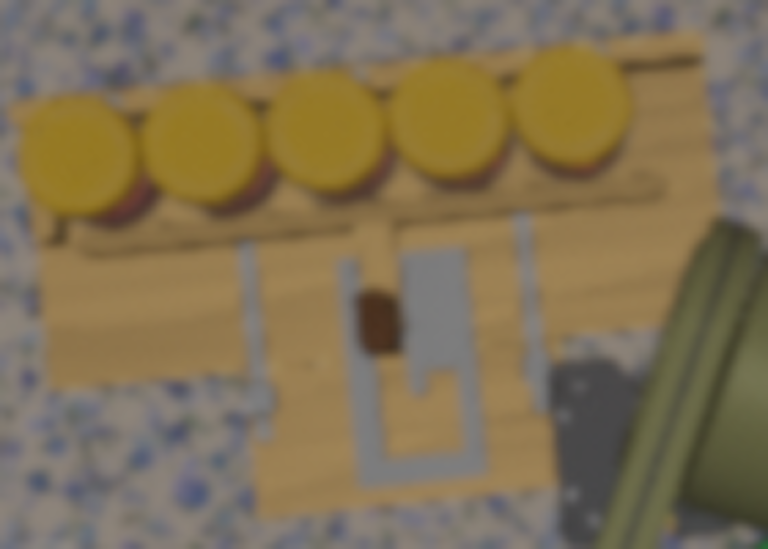

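View pics/k1s.png

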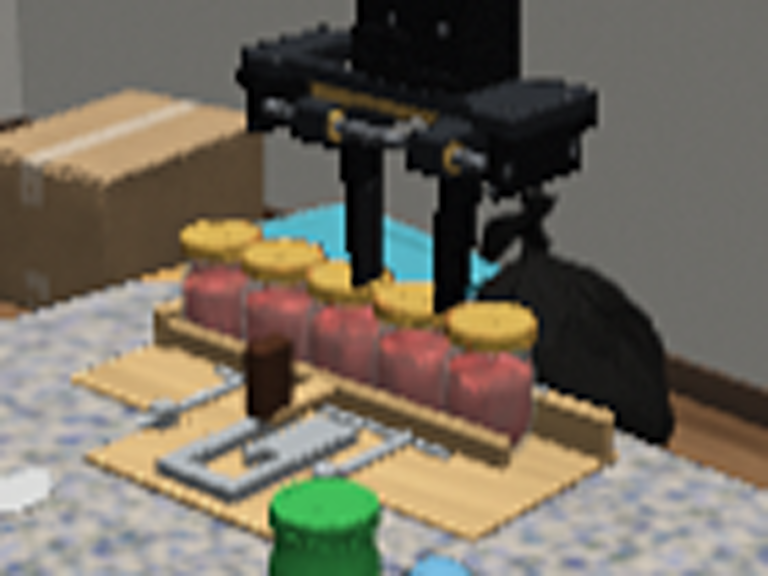

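The row is standing with its lids in line. The bar rests on all five jars, with draw ≈0.0256 and keeper ≈0, and the arm is clear. I hand in.

```bash
python3 -c "
from plant import bot
print(bot.sign_off())"
```

```text
the job is handed in; nothing more can be done
None
```

The job is done and handed in at about 56 s of the 210 s allowed; `sign_off` gives no verdict. I drew the keeper bar back and hooked it, then stood all five jars in a row from the end board. After that I unhooked the bar and eased it in until it rested on the jars.

**Bar:**
- Hooked: the camera put it at draw ≈0.055 and keeper ≈0.026 throughout the loading.
- At the end: draw ≈0.0256 and keeper ≈0, with the gripper well clear of it.

**Jars:** The last picture puts the jar centres at carrier y ≈ +126, +68, +11, −46 and −103 mm and x within 1 mm of 0. They stand upright and against the back board.

**Disagreements:**
- The camera reads the row 1 to 2.5 mm left of the nominal places, more towards the right end. The arm's own position read up to 4 mm left when I pressed jar 1 home. I trusted the contact forces instead, and both offsets are within tolerance.
- I did not re-measure the spice jar and the glass after the last move. The arm never touched them, and each was still in its place in the last picture I viewed that showed it.

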